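# Copy the reference angle to the solar-cell carrier, load it and send it to the lamp

### The arm

A 6-joint arm with a two-finger parallel gripper is mounted at the origin on the work surface. World frame = base frame: x ahead of the robot, y to its left, z up, the work surface at z = 0. Lengths are in m, angles in rad, forces in N, time in s.
With the tool pointing down it reaches from about 0.325 to 1 m from the base axis. Payload 5.1 kg.
Tool frame: the origin (TCP) lies midway between the tips of the shut fingers; the grasp point (between the pads) lies robot.grip_point_offset behind it (robot.grip_point_offset is the distance from the TCP to the grasp point, in m); z points along the fingers, x is the direction in which the jaws open and shut, and the axes are right-handed (so a half turn about z gives the same grasp; the last joint's range is limited). The gripper opens to 85 mm and grips with 20 to 120 N. Pads are 22 mm wide; open, the fingers measure 114 mm over their backs; the gripper's body (76 mm by 85 mm) begins 54 mm behind the grasp point. The pads swing forward as they close: fully open they stand 13 mm farther back than shut.
Start: joints at [1.209, 0.124, 1.65, -0, 1.367, -0.083], TCP at [0.179, 0.625, 0.231] pointing down, gripper open.
Joint ranges: [-2.61, 2.61], [-1.02, 2.33], [0.03, 2.71], [-1.35, 4.49], [0.32, 2.68], [-2.91, 2.91]. Speed limits (rad/s): [2.57, 2.57, 3.14, 3.14, 3.14, 3.14].

### API

Orientations are given as [roll, pitch, yaw] about the fixed x, y, z axes, in that order (R = Rz(yaw) Ry(pitch) Rx(roll)).
In Python, from rig import sensors, imaging, robot gives the robot as it stands. The module is installed in compiled form; this text tells all that it offers.
- The arm moves only by the tool play_rows, never from a script. Its argument "motion" is a list of rows, each a list of 3 entries, a list of its own where there are three numbers: the gripper's target within -1 to 1 (fully open at 1, half-way at 0, shut at -1), then the shift along the tool's x, y, z in m, then the turn, a rotation vector about the tool's x, y, z in degrees. A call has 1 to 10 rows; each row shifts and turns the commanded pose from where the row before left it, along the tool's axes as they then stand; what a row does not reach is not made up. A row lasts 1/8 s, in which the tool goes at most 62.5 mm and 10.7 degrees, less where a joint would pass 70% of its speed; a pose out of reach is approached as far as the arm can. A call with a gripper value outside its range is refused whole. The fingers move at their own pace and stop on an object; "squeeze" is the grip in N (left out, the last holds). Time passes only in rows, so rows that do not move let the fingers close. It gives the time, the measured TCP pose, the force and the opening at its end, in the units of the state.
- sensors.sense(): the state, without advancing time (a new reading comes with each control period).
- imaging.snapshot(name): name is "scene" or "top" or "wrist"; returns (picture, depth): 384x512x3 uint8, blue, green, red; 384x512 float32, m along the optical axis (not along the pixel's ray), 0 where there is no reading.
- imaging.camera_model(name): a dict with "fovy" (degrees; the focal length in pixels is half the picture's height over the tangent of half this angle, whatever the lens; pixels are square), "cx", "cy" (the principal point, pixels), "extrinsics" (4x4, takes a point from camera to world coordinates); the wrist camera has in their place "mount" (4x4, takes a point from camera to tool coordinates, whose origin is the TCP and whose axes are the tool frame's). Camera axes: x right, y down, z forward; pixel columns grow to the right and rows downward; lengths in m; the calibration is good to about 2 mm. The wrist camera is an equidistant fisheye: a pixel r from the principal point sees the ray r / f radians off the axis. A picture is of the moment at which its call begins: read the wrist's pose just before it. camera_model takes no time and is no camera call.
- robot.hand_in(): hands the job in, once; it reports no verdict.
The state is a dict: "time": time; "joints": joint angles; "joint_vel": joint speeds; "tau": joint torques, N m; "tool_pos": TCP position; "ee_rot": TCP orientation; "force": force on the tool from outside, world axes, zero at the start; "ft_torque": the same for the moment, N m; "finger_gap": finger opening in m.
Only numpy, scipy, OpenCV 4.12 (cv2) and the standard library are available. Lean on these libraries where they do the work, as an engineer would, in place of code of your own. Each camera call takes 0.05 s, during which the arm holds its last target. There are 200 camera calls.

### The job

The solar cells must face the lamp at the same angle as the reference cell: press the bevel into the corner of the reference stage so that its stock lies along the lip and its blade flat along the fence, lock it there with its red lever, then carry it to the carrier, which waits at its loading station, and use it there in the same way to swing the carrier's fence to that angle. Put the bevel back on its dark mat, stand every solar cell that is out upright on the carrier with the back of its foot flush against the fence and its dark face away from the fence, and only then slide the carrier along the rail until it sits in the detent of the lamp station, taking care that the fence keeps its angle and the cells stay flush. Leave the reference stage as it is set and do not disturb the wash bottle, flask and beaker.

Things in the scene. Friction and masses are not known exactly. Their poses are not given: they have to be found in the camera images.
- ref_stage: Reference stage, fixed: grey block with an aluminium plate 146 x 178 mm, its deck 47 mm above the bench. Origin under the middle of the plate, 27 mm above the bench. It always has the same yaw as the rail and the carrier
- ref_corner (a point): Corner of the reference stage: on the deck, on the fence's hinge line, where the lip's inner face meets the fence's front face. x runs along the lip away from the robot, y across the deck on the fence's side, z up. The dark lip is 10 mm high, 12 mm thick (on the point's -y side), from x = -5 to 123 mm. The plate spans x = -28 to 118 and y = -18 to 160 mm from this point
- ref_fence_face (a point): Fence of the reference stage: dark plate, 5 to 160 mm from its hinge, 8 mm thick, 22 mm high, clamped; the reference cell stands on it 108 to 152 mm from the hinge, top 64 mm above the deck. Point on its front face, 80 mm from the hinge, 11 mm above the deck. x along the fence away from the hinge, y into the fence (the front looks along -y), z up. Front and lip enclose the angle to copy, 60 to 76 degrees
- carrier_corner (a point): Corner of the carrier on its rail: same plate, lip, sizes, deck height and axes as ref_corner. The carrier slides along this y axis only
- fence_face (a point): The carrier's fence: size, point and axes as the reference fence, but no cell on it. It swings about the vertical hinge in the carrier's corner and stays where it is left (friction 0.15 N m). It starts folded in nearer the lip (inside angle 49 to 55 degrees) than the reference: the locked blade pushes it open from the inside as the bevel is slid along the lip into the corner
- carrier_knob (a point): Red knob for sliding the carrier: upright post 18 mm in diameter with a 24 mm head, 42 mm high from the deck, behind the fence. Point on its axis, 36 mm above the deck, at the underside of the head
- carrier (a joint): Carrier along the rail in m: 0 in the detent of the loading station, 0.150 in the detent of the lamp station, growing towards the carrier's +y; the rail ends at 0.170. Sliding friction about 2 N, leaving or entering a detent 5 to 10 N; the detent pulls the carrier in from about 4 mm away
- bevel: Stock of the bevel (all 0.42 kg), lies flat. Origin on the pivot axis at the underside; x along the stock away from the pivot, z up. Aluminium bar 132 mm long, 22 mm wide (11 either side of the pivot line), 14 mm high, with a wooden grip on top from 58 to 132 mm from the pivot, 22 mm wide, top 46 mm above the underside: grip it there across the width, above the lips
- bevel_stock (a point): Point on the underside of the stock below the middle of the wooden grip, 95 mm from the pivot; axes as bevel
- bevel_pivot (a point): Pivot of the bevel at the underside; axes as bevel. Pressed home in a corner, the pivot is 11 mm from the lip's inner face and 11 mm from the fence's front face
- blade_mid (a point): Middle of the metal blade: 140 mm long from the pivot, 22 mm wide about its middle line through the pivot, 14 to 20 mm above the bevel's underside. x along the blade away from the pivot. It swings on the stock's +y side, stiffly even while unlocked (0.35 N m), and starts opened wider (84 to 95 degrees from the stock) than any corner here, so that sliding the bevel into a corner folds it flush
- bevel_lock (a joint): Lock lever of the bevel in rad: 0 open (lever up at 50 degrees above the stock), 0.87 pressed fully down and locked; it needs about 3 to 6 N downwards near its tip and stays down. Locked, a brake shoe drags on the blade too; even so do not load the blade with more than about 0.35 N m
- lock_tip (a point): Point on the red lock lever (46 x 18 x 5 mm), 36 mm from the lever's axis, which lies across the stock 8 mm from the pivot and 32 mm above the underside; the lever leans towards the grip. Open, this point is 31 mm from the pivot along the stock and 60 mm above the underside; shut, 44 mm and 32 mm
- mat: Dark square mat for the bevel, 180 x 180 x 3 mm, fixed on the bench. Origin at the centre of its underside, axes along its edges
- wash_bottle: White wash bottle with red cap, 64 mm in diameter, 150 mm high; bystander. Origin at the centre of the underside
- flask: Glass conical flask, 84 mm in diameter, 115 mm high; bystander. Origin at the centre of the underside
- beaker: Glass beaker, 68 mm in diameter, 80 mm high; bystander. Origin at the centre of the underside
- cell0: A solar cell in its holder, 0.12 kg: black foot 40 x 30 x 12 mm with an upright white panel 40 mm wide, 9 mm thick over the middle of the foot, top 72 mm above the underside; the panel's dark red-brown cell face looks along -y, the back along +y. Origin at the centre of the underside; x along the width, z up. May be absent
- cell0_back (a point): Middle of the back side of the foot of cell0, 15 mm along its +y from the origin, 6 mm above the underside; axes as the cell
- cell1: As cell0
- cell1_back (a point): Middle of the back side of the foot of cell1, 15 mm along its +y from the origin, 6 mm above the underside; axes as the cell
- cell2: As cell0
- cell2_back (a point): Middle of the back side of the foot of cell2, 15 mm along its +y from the origin, 6 mm above the underside; axes as the cell
There are look-alikes about, which are no part of the job. What is shaped like the bevel but purple is not meant. What is shaped like the ref_stage but yellow is not meant.

How it is judged:
On the way, in this order (a step that is already met when the one before it is completed fails the run):
1. The bevel, still unlocked, lies in the reference corner, stock along the lip and blade flat along the fence (angle between the x axis of bevel_stock and the x axis of ref_corner, either way round below 0.06 rad and angle between the x axis of blade_mid and the x axis of ref_fence_face, either way round below 0.05 rad and y of bevel_pivot in the frame of ref_corner between 0.005 and 0.017 m and z of bevel_pivot in the frame of ref_corner between -0.004 and 0.004 m and y of bevel_pivot in the frame of ref_fence_face between -0.017 and -0.005 m and y of blade_mid in the frame of ref_corner above 0.02 m and value of joint bevel_lock below 0.4 rad), for 0.2 s.
2. The bevel is locked there (angle between the x axis of bevel_stock and the x axis of ref_corner, either way round below 0.06 rad and angle between the x axis of blade_mid and the x axis of ref_fence_face, either way round below 0.05 rad and y of bevel_pivot in the frame of ref_corner between 0.005 and 0.017 m and z of bevel_pivot in the frame of ref_corner between -0.004 and 0.004 m and y of bevel_pivot in the frame of ref_fence_face between -0.017 and -0.005 m and y of blade_mid in the frame of ref_corner above 0.02 m and value of joint bevel_lock above 0.75 rad), for 0.2 s.
3. Still locked, the bevel is pressed into the carrier's corner at the loading station and the carrier's fence lies flat along the blade, at the reference fence's angle (angle between the x axis of bevel_stock and the x axis of carrier_corner, either way round below 0.06 rad and angle between the x axis of blade_mid and the x axis of fence_face, either way round below 0.05 rad and y of bevel_pivot in the frame of carrier_corner between 0.005 and 0.017 m and z of bevel_pivot in the frame of carrier_corner between -0.004 and 0.004 m and y of bevel_pivot in the frame of fence_face between -0.017 and -0.005 m and y of blade_mid in the frame of carrier_corner above 0.02 m and angle between the x axis of fence_face and the x axis of ref_fence_face, either way round below 0.06 rad and value of joint bevel_lock above 0.75 rad and value of joint carrier below 0.012 m), for 0.2 s.
4. Every cell stands flush against the set fence while the carrier is still at the loading station (y of cell0_back in the frame of fence_face between -0.005 and 0.003 m and x of cell0_back in the frame of fence_face between -0.075 and 0.085 m and z of cell0_back in the frame of fence_face between -0.01 and 0 m and angle between the x axis of each of cell0, cell1, cell2 and the x axis of fence_face, either way round below 0.08 rad and angle between each of cell0, cell1, cell2's own z axis and vertical below 0.1 rad and y of cell1_back in the frame of fence_face between -0.005 and 0.003 m and x of cell1_back in the frame of fence_face between -0.075 and 0.085 m and z of cell1_back in the frame of fence_face between -0.01 and 0 m and y of cell2_back in the frame of fence_face between -0.005 and 0.003 m and x of cell2_back in the frame of fence_face between -0.075 and 0.085 m and z of cell2_back in the frame of fence_face between -0.01 and 0 m and angle between the x axis of fence_face and the x axis of ref_fence_face, either way round below 0.06 rad and value of joint carrier below 0.012 m), for 0.2 s.
At the end, for the whole second after the job is handed in: Carrier in the lamp detent (5 mm); fence parallel to the reference fence (0.06 rad); each cell upright (0.1 rad) before the fence, back of its foot within 5 mm of it and 0.08 rad parallel, dark face outward; bevel flat, middle of its grip over the mat; all at rest (angle between the x axis of fence_face and the x axis of ref_fence_face, either way round below 0.06 rad and y of cell0_back in the frame of fence_face between -0.005 and 0.003 m and x of cell0_back in the frame of fence_face between -0.075 and 0.085 m and z of cell0_back in the frame of fence_face between -0.01 and 0 m and angle between the x axis of each of cell0, cell1, cell2 and the x axis of fence_face, either way round below 0.08 rad and angle between each of cell0, cell1, cell2, bevel's own z axis and vertical below 0.1 rad and y of cell1_back in the frame of fence_face between -0.005 and 0.003 m and x of cell1_back in the frame of fence_face between -0.075 and 0.085 m and z of cell1_back in the frame of fence_face between -0.01 and 0 m and y of cell2_back in the frame of fence_face between -0.005 and 0.003 m and x of cell2_back in the frame of fence_face between -0.075 and 0.085 m and z of cell2_back in the frame of fence_face between -0.01 and 0 m and value of joint carrier between 0.145 and 0.155 m and x of bevel_stock in the frame of mat between -0.09 and 0.09 m and y of bevel_stock in the frame of mat between -0.09 and 0.09 m and z of bevel_stock in the frame of mat between 0 and 0.008 m and linear speed of each of cell0, cell1, cell2, bevel below 0.02 m/s); the robot touches nothing.
It fails at once if The reference stage's fence is shifted from its setting (distance of ref_fence_face from where it was at the start of the episode above 0.006 m).
It fails at once if A bystander (wash bottle, flask, beaker) is moved by more than 30 mm (distance of any of wash_bottle, flask, beaker from where it was at the start of the episode above 0.03 m).
Of cell0, cell1, cell2 only 2 to 3 are there at a start; the rules pass over those that are not, and their reading is None.
At some moment in a run one of cell0, cell1, cell2, bevel may be knocked a few centimetres aside while the robot is not near it.
It also fails if it takes over 208 s, if anything falls off the work surface, if the arm or the gripper's body presses on something with over 40 N, if the wrist force passes 120 N, or if a joint passes its speed limit or range.

## Working session

There is one attempt and no reset: what is moved stays moved. The work goes in short steps, Python scripts to look and compute and a tool call to move; the robot and the scene stay as the last step left them, time stands still between calls to the robot, and variables do not carry over. Pictures are saved under pics/ and viewed, about 12 in all and at most 16, crops included, and the job is handed in when it is done.

Besides the shell and the picture viewer there is one more tool, called after "Request:" by a JSON object that holds its "fn" and its "kwargs". play_rows: Moves the arm, as the interface text tells. Its arguments: {"type":"object","properties":{"motion":{"type":"array","items":{"type":"array"}},"squeeze":{"type":"number"}},"required":["motion"]}

```bash
mkdir -p pics; cat > h.py <<'E'
import numpy as np, cv2
from rig import sensors, imaging, robot
from scipy.spatial.transform import Rotation as R
def T_tool(s=None):
    s=s or sensors.sense(); T=np.eye(4); T[:3,:3]=R.from_euler('xyz',s['ee_rot']).as_matrix(); T[:3,3]=s['tool_pos']; return T
def cloud(name, pic=None):
    """world xyz per pixel, image, valid"""
    T=T_tool(); m=imaging.camera_model(name); im,d=imaging.snapshot(name)
    h,w=d.shape; f=h/2/np.tan(np.radians(m['fovy'])/2)
    u,v=np.meshgrid(np.arange(w),np.arange(h)); x=(u-m['cx'])/f; y=(v-m['cy'])/f
    if 'mount' in m:
        r=np.hypot(x,y)+1e-12; k=np.tan(np.minimum(r,1.5))/r; x=x*k;y=y*k; E=T@m['mount']
    else: E=m['extrinsics']
    P=np.stack([x*d,y*d,d],-1)@E[:3,:3].T+E[:3,3]
    if pic: cv2.imwrite(f'pics/{pic}.png',im)
    return P,im,d>0
E
python3 - <<'E'
from h import *
print(sensors.sense(), robot.grip_point_offset)
for n in('scene','top'):
    P,im,ok=cloud(n,n+'0'); np.savez(''+n+'0.npz',P=P,im=im,ok=ok)
    print(n,imaging.camera_model(n))
print(imaging.camera_model('wrist'))
E
python3 -c "
import cv2,numpy as np
a=[cv2.imread(f'pics/{n}0.png') for n in('scene','top')]
cv2.imwrite('pics/top0b.png',cv2.resize(a[1],(800,600)));cv2.imwrite('pics/scene0b.png',cv2.resize(a[0],(800,600)))"
```

```text
{'time': 0.0, 'joints': array([ 1.20940690e+00,  1.24536579e-01,  1.65172100e+00, -1.23180833e-05,
        1.36750842e+00, -8.26184343e-02]), 'joint_vel': array([ 1.76982611e-03,  6.53039113e-05,  4.08830531e-04, -1.09703833e-03,
       -7.02547807e-04,  1.29529271e-03]), 'tau': array([-2.46481890e-03, -4.23616147e+01, -3.65446079e+01, -2.69808334e-04,
        7.06783729e-03,  1.24548968e-06]), 'tool_pos': array([0.17868102, 0.62429901, 0.23000488]), 'ee_rot': array([-3.14142532e+00,  2.16692737e-03,  1.29202801e+00]), 'force': array([ 0.3112329 , -0.3801608 ,  0.43677193]), 'ft_torque': array([ 0.03082761,  0.01932724, -0.00029259]), 'finger_gap': 0.08527380775055576} 0.0187
scene {'fovy': 54.9692112633535, 'cx': 256.1774606448179, 'cy': 197.31387909233382, 'extrinsics': array([[-0.86860251,  0.34623639, -0.35447149,  0.86568085],
       [ 0.4953542 ,  0.62465392, -0.60368179,  0.59197013],
       [ 0.01240541, -0.69994846, -0.71408561,  0.82223352],
       [ 0.        ,  0.        ,  0.        ,  1.        ]])}
top {'fovy': 56.94222681656853, 'cx': 258.2297548159467, 'cy': 190.15396495635514, 'extrinsics': array([[-0.1592907 , -0.96087183,  0.22660937,  0.27691316],
       [-0.98720716,  0.15665272, -0.02969752, -0.0089635 ],
       [-0.00696346, -0.22844093, -0.97353287,  1.10508453],
       [ 0.        ,  0.        ,  0.        ,  1.        ]])}
{'fovy': 65.70646984690485, 'cx': 253.36941687263035, 'cy': 193.91703170498292, 'mount': array([[ 9.99999779e-01,  5.50618382e-04, -3.73463934e-04,
         7.60281818e-04],
       [-3.97062785e-04,  9.44309476e-01,  3.29058437e-01,
        -8.37645253e-02],
       [ 5.33851156e-04, -3.29058216e-01,  9.44309486e-01,
        -1.41403755e-01],
       [ 0.00000000e+00,  0.00000000e+00,  0.00000000e+00,
         1.00000000e+00]])}
```

View pics/top0b.png

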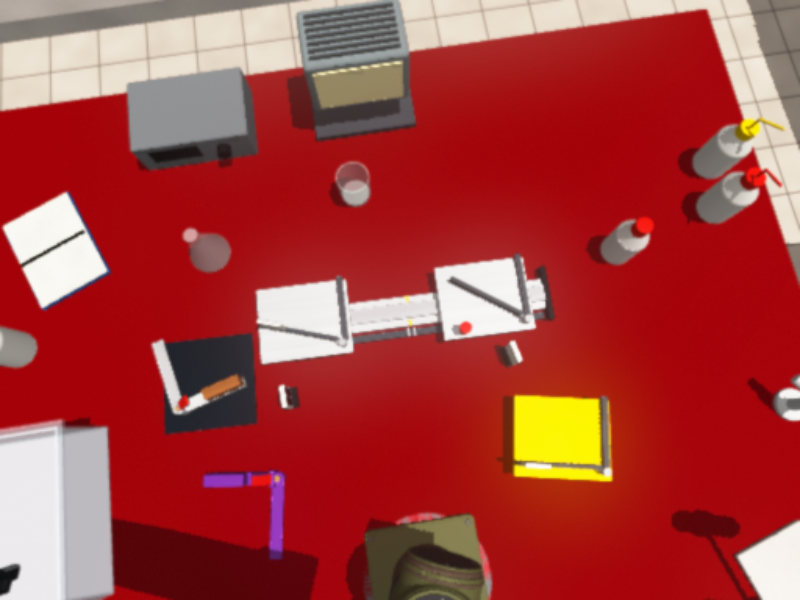

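View pics/scene0b.png

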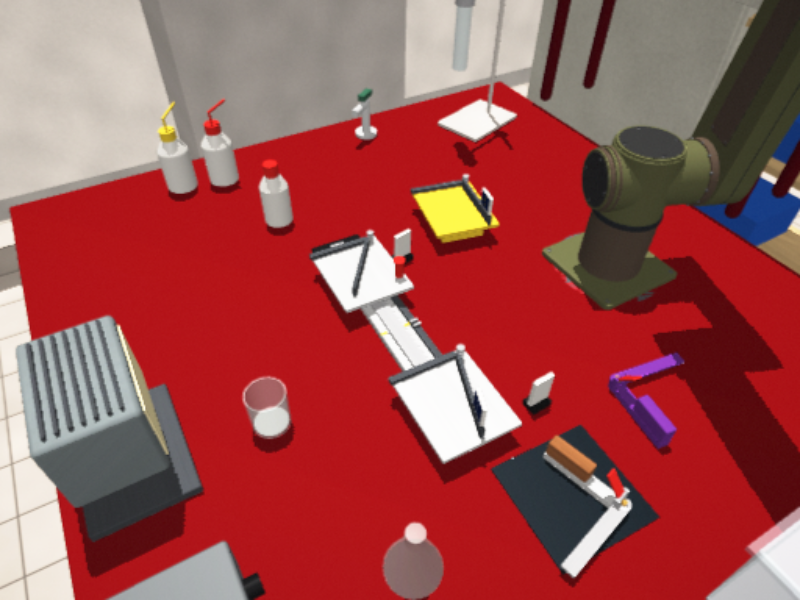

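```bash
cat > m0.py <<'E'
from h import *
def rect(P,m,nm):
    q=P[m]; 
    if len(q)<5: print(nm,len(q)); return
    (cx,cy),(w,h),a=cv2.minAreaRect((q[:,:2]*1000).astype(np.float32))
    print(nm,len(q),'c %.1f %.1f size %.1f %.1f ang %.1f'%(cx,cy,w,h,a),'z med %.1f'%(1000*np.median(q[:,2])))
if __name__=='__main__':
  for n in('top','scene'):
    D=np.load(n+'0.npz');P,im,ok=D['P'],D['im'],D['ok']
    hsv=cv2.cvtColor(im,cv2.COLOR_BGR2HSV).astype(int);H,S,V=hsv[...,0],hsv[...,1],hsv[...,2]
    red=(S>150)&((H<6)|(H>174))
    t=ok&red&(P[...,0]>.3)&(abs(P[...,1])<.3)&(P[...,2]<.02);print(n,'table z',np.median(P[t][:,2]))
    X,Y,Z=[P[...,i] for i in range(3)]
    reg=ok&(X>.2)&(X<.8)&(abs(Y)<.6)
    def comps(mask,nm,mn=8):
        k,l,st,_=cv2.connectedComponentsWithStats(mask.astype(np.uint8),connectivity=8)
        for i in range(1,k):
            if st[i,4]>=mn: rect(P,l==i,nm+' px%s'%(st[i,:2],))
    comps(reg&(abs(Z-.047)<.006)&(S<60)&(V>110),'plate',200)
    comps(reg&(Z>.050)&(Z<.085)&(V<110)&(S<80),'dark',20)
    comps(reg&(H>6)&(H<18)&(S>100)&(Z>.02),'orange')
    comps(reg&(V<75)&(abs(Z-.003)<.008)&~red,'mat',300)
    comps(reg&(Z>.06)&(Z<.085)&(V>120)&(S<60),'white-top')
    comps(reg&(Z>.03)&red,'redhigh',4)
    comps(reg&(Z>.010)&(Z<.03)&(S<60)&(V>110),'bladeish',30)
E
python3 m0.py
python3 - <<'E'
import cv2
a=cv2.imread('pics/top0.png')
cv2.imwrite('pics/c1.png',cv2.resize(a[155:315,85:400],None,fx=2.5,fy=2.5,interpolation=cv2.INTER_CUBIC))
E
```

```text
top table z -4.5252444864307684e-05
plate px[278 166] 2200 c 497.6 -197.3 size 178.4 146.6 ang 88.3 z med 46.9
plate px[166 179] 922 c 507.1 158.5 size 178.9 143.9 ang 88.5 z med 47.1
plate px[164 180] 1431 c 525.3 166.6 size 160.8 115.0 ang 87.1 z med 47.0
dark px[329 163] 26 c 550.5 -272.6 size 5.3 38.0 ang 86.5 z med 55.9
dark px[216 178] 40 c 541.7 81.4 size 5.0 75.6 ang 88.1 z med 56.7
dark px[288 178] 124 c 496.0 -195.2 size 146.9 5.6 ang 52.5 z med 67.0
orange px[129 240] 207 c 406.9 328.4 size 23.2 72.6 ang 15.1 z med 48.3
orange px[389 265] 17 c 223.6 -377.1 size 7.4 33.7 ang 73.3 z med 56.7
mat px[105 214] 2531 c 425.0 366.0 size 177.7 177.4 ang 87.3 z med 3.0
white-top px[217 118] 64 c 751.0 23.7 size 56.2 17.3 ang 85.6 z med 71.6
white-top px[398 160] 20 c 533.6 -482.9 size 20.9 2.3 ang 69.3 z med 74.0
white-top px[288 177] 14 c 532.4 -155.0 size 42.0 4.7 ang 57.8 z med 68.4
white-top px[303 184] 61 c 477.3 -226.1 size 123.5 13.8 ang 47.1 z med 70.2
white-top px[212 215] 32 c 456.5 92.3 size 30.2 12.4 ang 37.1 z med 71.7
white-top px[326 219] 50 c 380.9 -231.8 size 37.5 9
[... 2480 characters left out ...]
ng 74.4 z med 147.0
redhigh px[252 164] 80 c 439.3 -143.1 size 21.3 20.8 ang 9.5 z med 79.5
redhigh px[396 241] 35 c 227.8 270.5 size 29.0 15.1 ang 86.9 z med 61.1
redhigh px[184 255] 4
redhigh px[389 300] 102 c 387.7 399.9 size 17.9 26.8 ang 17.7 z med 56.9
bladeish px[170 136] 76 c 569.7 -471.4 size 25.0 58.8 ang 68.5 z med 19.7
bladeish px[232 191] 992 c 492.2 -35.7 size 181.4 81.0 ang 88.3 z med 20.3
bladeish px[338 252] 37 c 369.8 211.7 size 36.8 8.8 ang 2.1 z med 22.0
bladeish px[167 267] 81 c 777.0 52.3 size 12.8 45.2 ang 89.4 z med 20.6
bladeish px[348 289] 897 c 458.7 379.3 size 152.3 142.4 ang 13.5 z med 22.7
bladeish px[246 352] 205 c 715.8 350.9 size 29.1 72.2 ang 17.0 z med 19.7
```

View pics/c1.png

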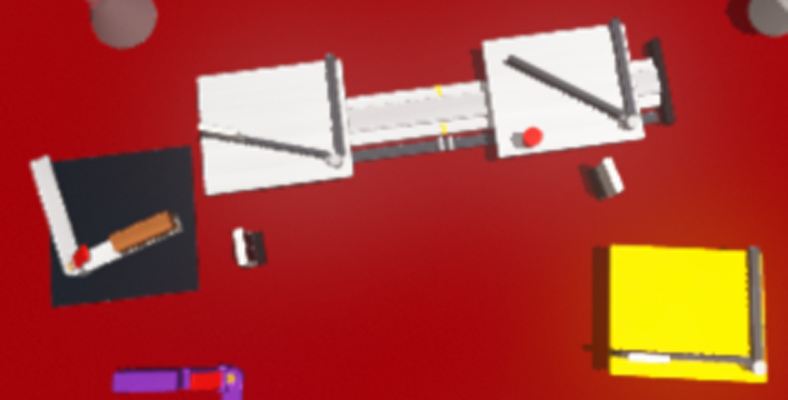

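The overhead crop shows the reference stage (200–350, 60–190), the carrier (485–640, 25–155), the bevel on its mat (40–180, 160–275), and two loose cells at (248, 247) and (608, 177). I'll move over the reference stage for a close wrist view.

Request:
{"fn": "play_rows", "kwargs": {"motion": [[1,[-0.04,0.0396,-0.007],[0,0,0]],[1,[-0.04,0.0396,-0.007],[0,0,0]],[1,[-0.04,0.0396,-0.007],[0,0,0]],[1,[-0.04,0.0396,-0.007],[0,0,0]],[1,[-0.04,0.0396,-0.007],[0,0,0]],[1,[-0.04,0.0396,-0.007],[0,0,0]],[1,[-0.04,0.0396,-0.007],[0,0,0]],[1,[-0.04,0.0396,-0.007],[0,0,0]],[1,[-0.04,0.0396,-0.007],[0,0,-7.2]],[1,[-0.04,0.0396,-0.007],[0,0,-7.2]]]}}

```text
time: 1.35
tool_pos: [0.4558, 0.1333, 0.3013]
ee_rot: [3.141, -0.0, 1.547]
force: [1.2, 0.5, -0.4]
finger_gap: 0.0853
```

Request:
{"fn": "play_rows", "kwargs": {"motion": [[1,[0,0,0],[0,0,0]],[1,[0,0,0],[0,0,0]],[1,[0,0,0],[0,0,0]]]}}

```text
time: 1.72
tool_pos: [0.4547, 0.1362, 0.3008]
ee_rot: [-3.141, -0.0, 1.545]
force: [-0.2, -0.1, -0.6]
finger_gap: 0.0858
```

```bash
cat > look.py <<'E'
import sys
from h import *
n,tag=sys.argv[1:3]
s=sensors.sense(); print(s['tool_pos'].round(4),np.degrees(s['ee_rot']).round(2),s['force'].round(1),s['time'])
P,im,ok=cloud(n,tag); np.savez(tag+'.npz',P=P,im=im,ok=ok)
cv2.imwrite(f'pics/{tag}.png',cv2.resize(im,(800,600)))
E
python3 look.py wrist w1; python3 look.py top t1
```

```text
[0.4547 0.1362 0.3008] [-1.7995e+02 -1.0000e-02  8.8520e+01] [-0.2 -0.1 -0.6] 1.725
[0.4548 0.1363 0.3009] [-179.96   -0.     88.54] [ 0.1 -0.   0.5] 1.775
```

View pics/w1.png

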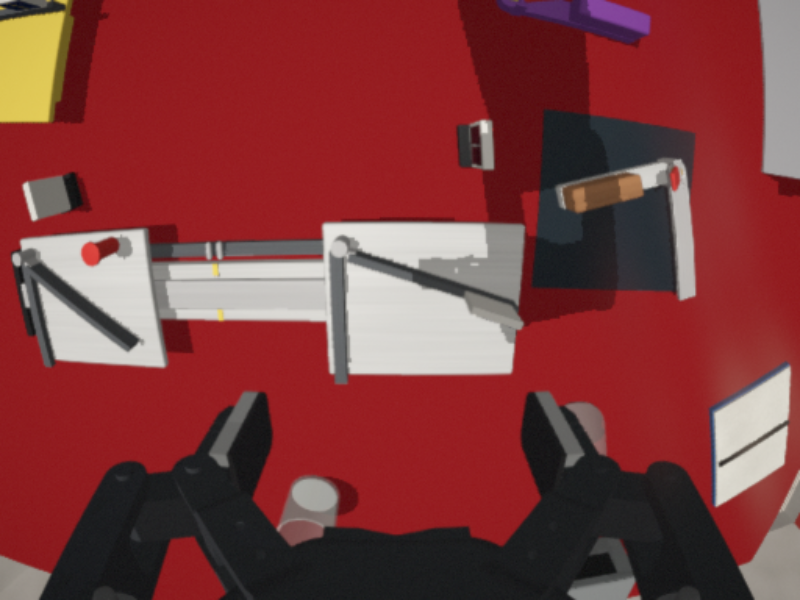

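The wrist view shows everything: reference corner at (340, 250), carrier corner at (28, 258), bevel pivot near (672, 175), and cells at (478, 145) and (52, 195). No third cell shows. Next I fit the geometry.

```bash
cat > m1.py <<'E'
import sys
from h import *
from m0 import rect
D=np.load(sys.argv[1]+'.npz');P,im,ok=D['P'],D['im'],D['ok']
hsv=cv2.cvtColor(im,cv2.COLOR_BGR2HSV).astype(int);H,S,V=hsv[...,0],hsv[...,1],hsv[...,2]
X,Y,Z=[P[...,i] for i in range(3)]
reg=ok&(X>.2)&(X<.68)&(abs(Y)<.55)&(Z<.15); red=(S>150)&((H<6)|(H>174))
t=reg&red&(Z<.02)&(X>.3);print('table z %.4f'%np.median(Z[t]))
def line(m,nm,side=None):
    q=P[m][:,:2]*1000
    if len(q)<15:print(nm,len(q));return
    vx,vy,x,y=cv2.fitLine(q.astype(np.float32),cv2.DIST_HUBER,0,.01,.01).ravel();a=np.degrees(np.arctan2(vy,vx))
    n=np.array([-vy,vx]);o=(q-[x,y])@n;al=(q-[x,y])@[vx,vy]
    print(nm,len(q),'pt %.1f %.1f ang %.2f across %.1f..%.1f along %.1f..%.1f'%(x,y,a,*np.percentile(o,[3,97]),*np.percentile(al,[1,99])),'z %.1f'%(1000*np.median(P[m][:,2])))
def comps(mask,nm,mn=20,f=rect):
    k,l,st,_=cv2.connectedComponentsWithStats(mask.astype(np.uint8),connectivity=8)
    for i in range(1,k):
        if st[i,4]>=mn: (rect(P,l==i,nm) if f is rect else f(l==i,nm))
comps(reg&(abs(Z-.047)<.005)&(S<70)&(V>60),'plate',800)
# whole plates (any colour), via height
for nm,b in(('ref',Y>0.04),('car',Y<-.15)):
    rect(P,reg&b&(abs(Y-(.16 if nm=='ref' else -.2))<.13)&(abs(Z-.047)<.003)&(X>.42),'platez '+nm)
comps(reg&(abs(Z-.069)<.0035)&(X>.42),'fence69',30,line)
comps(reg&(abs(Z-.057)<.0025)&(X>.42)&(V<110),'lip57',30,line)
comps(reg&(abs(Z-.046-.003)<.004)&(H>4)&(H<20)&(S>90),'grip',50,line)
comps(reg&(H>4)&(H<20)&(S>90)&(Z>.02),'griprect',50)
comps(reg&(abs(Z-.023)<.004)&(S<70)&(Y>.25),'blade23',50,line)
comps(reg&(abs(Z-.072)<.0035)&(X<.42),'celltop',30)
comps(reg&(Z<.10)&(Z>.008)&(X<.42)&(X>.34)&(Y<.25)&(S<90),'cellall',30)
comps(reg&(Z>.03)&(Z<.1)&red,'redhigh',10)
E
for t in t1 w1; do echo == $t; python3 m1.py $t; done
```

```text
== t1
table z -0.0001
plate 2155 c 497.1 -196.9 size 177.7 145.8 ang 88.5 z med 46.9
platez ref 718 c 508.5 157.9 size 177.9 145.9 ang 88.2 z med 47.1
platez car 1399 c 496.2 -217.6 size 137.0 146.1 ang 88.7 z med 47.0
fence69 149 pt 495.6 -198.4 ang 53.27 across -4.4..4.1 along -78.5..76.2 z 68.6
fence69 48 pt 459.9 103.7 ang 59.48 across -5.3..5.9 along -24.6..24.7 z 69.6
lip57 34 pt 494.3 82.2 ang -3.06 across -2.8..2.8 along -29.6..28.2 z 56.9
blade23 306 pt 451.8 438.6 ang 11.33 across -11.7..10.7 along -77.4..66.3 z 22.9
celltop 39 c 380.6 -232.1 size 38.5 8.7 ang 9.9 z med 71.6
cellall 113 c 380.2 -229.2 size 39.6 15.5 ang 17.9 z med 54.6
redhigh 36 c 439.3 -143.7 size 15.1 18.2 ang 79.8 z med 88.4
redhigh 36 c 388.7 398.7 size 14.7 28.0 ang 15.8 z med 59.7
== w1
table z -0.0010
plate 4157 c 508.2 159.1 size 178.6 144.4 ang 88.2 z med 46.0
plate 5028 c 498.3 -194.5 size 178.7 146.9 ang 88.4 z med 46.4
plate 5743 c 524.0 167.8 size 160.1 117.4 ang 88.3 z med 45.9
platez ref 9748 c 510.6 159.3 size 178.3 149.1 ang 88.2 z med 46.0
platez car 3127 c 497.5 -216.0 size 132.0 149.3 a
[... 565 characters left out ...]
griprect 842 c 407.3 329.5 size 22.8 74.0 ang 15.4 z med 47.1
blade23 823 pt 455.5 440.0 ang 12.31 across -11.4..10.8 along -76.0..63.2 z 21.5
blade23 53 pt 660.1 350.5 ang 73.56 across -3.1..2.8 along -15.0..18.8 z 23.1
celltop 234 c 368.9 210.6 size 39.4 9.2 ang 2.6 z med 70.6
celltop 111 c 382.5 -230.1 size 39.6 11.5 ang 11.3 z med 70.9
cellall 503 c 369.2 205.6 size 39.5 19.2 ang 2.5 z med 63.6
cellall 730 c 381.7 -224.4 size 40.3 23.4 ang 6.7 z med 41.3
redhigh 27 c 360.0 205.2 size 11.3 0.6 ang 1.0 z med 39.9
redhigh 22 c 378.3 206.0 size 11.9 1.3 ang 5.4 z med 47.6
redhigh 56 c 386.5 396.1 size 14.8 23.8 ang 27.9 z med 66.3
redhigh 239 c 439.4 -142.3 size 19.8 20.6 ang 71.6 z med 87.1
```

Request:
{"fn": "play_rows", "kwargs": {"motion": [[1,[0.0478,-0.0132,0],[0,0,0]],[1,[0.0478,-0.0132,0],[0,0,0]],[1,[0.0478,-0.0132,0],[0,0,0]],[1,[0.0478,-0.0132,0],[0,0,0]],[1,[0,0,0.02],[0,0,10.5]],[1,[0,0,0.02],[0,0,10.5]],[1,[0,0,0.02],[0,0,10.5]],[1,[0,0,0.02],[0,0,10.5]],[1,[0,0,0.02],[0,0,10.5]],[1,[0,0,0.02],[0,0,10.5]]]}}

```text
time: 3.08
tool_pos: [0.4071, 0.3285, 0.1807]
ee_rot: [-3.142, -0.0, 0.439]
force: [-0.4, -1.0, -0.5]
finger_gap: 0.0855
```

Request:
{"fn": "play_rows", "kwargs": {"motion": [[1,[0,0,0],[0,0,10.5]],[1,[0,0,0],[0,0,0]],[1,[0,0,0],[0,0,0]]]}}

```text
time: 3.45
tool_pos: [0.4078, 0.3282, 0.1818]
ee_rot: [-3.141, -0.001, 0.264]
force: [-0.3, -0.3, -0.2]
finger_gap: 0.0854
```

```bash
python3 look.py wrist w2; python3 m1.py w2|egrep 'table|grip|redh|blade'; python3 -c "from h import *;print(sensors.sense()['joints'].round(2))"
```

```text
[0.4078 0.3282 0.1818] [-1.7998e+02 -4.0000e-02  1.5120e+01] [-0.3 -0.3 -0.2] 3.45
table z -0.0009
grip 1593 pt 406.5 333.6 ang -74.93 across -10.0..10.3 along -33.7..36.6 z 47.7
griprect 1675 c 407.0 332.2 size 21.9 72.6 ang 14.7 z med 47.6
blade23 2774 pt 446.1 438.9 ang 12.32 across -10.8..10.0 along -73.7..72.5 z 21.9
blade23 281 pt 661.8 345.2 ang 87.43 across -16.0..5.4 along -34.8..30.9 z 22.8
redhigh 584 c 388.1 401.0 size 16.7 27.5 ang 13.9 z med 56.9
redhigh 153 c 229.5 271.9 size 26.6 16.7 ang 89.8 z med 60.6
[ 0.57 -0.12  1.98 -0.    1.28  0.31]
```

Request:
{"fn": "play_rows", "kwargs": {"motion": [[1,[0,0,0.03],[0,0,0]],[1,[0,0,0.03],[0,0,0]],[1,[0,0,0.03],[0,0,0]],[1,[0,0,0.03],[0,0,0]],[1,[0,0,0.02],[0,0,0]],[1,[0,0,0.01],[0,0,0]],[1,[0,0,0.008],[0,0,0]],[1,[0,0,0],[0,0,0]],[-1,[0,0,0],[0,0,0]],[-1,[0,0,0],[0,0,0]]], "squeeze": 70}}

```text
time: 4.75
tool_pos: [0.4085, 0.3281, 0.0241]
ee_rot: [-3.141, -0.001, 0.261]
force: [0.2, 1.1, -0.2]
finger_gap: 0.0515
```

Request:
{"fn": "play_rows", "kwargs": {"motion": [[-1,[0,0,0],[0,0,0]],[-1,[0,0,0],[0,0,0]],[-1,[0,0,0],[0,0,0]],[-1,[0,0,0],[0,0,0]],[-1,[0,0,0],[0,0,0]],[-1,[0,0,-0.02],[0,0,0]],[-1,[0,0,-0.04],[0,0,0]],[-1,[0,0,-0.05],[0,0,0]],[-1,[0,0,-0.03],[0,0,0]],[-1,[0,0,0],[0,0,0]]]}}

```text
time: 6.0
tool_pos: [0.4091, 0.3283, 0.1649]
ee_rot: [-3.141, -0.004, 0.26]
force: [-0.6, -0.1, -5.8]
finger_gap: 0.0207
```

```bash
python3 look.py wrist w3; python3 - <<'E'
from h import *
print(sensors.sense()['finger_gap'])
E
```

```text
[0.4091 0.3283 0.1649] [-179.94   -0.25   14.92] [-0.6 -0.1 -5.8] 6.0
0.020819153099434787
```

View pics/w3.png

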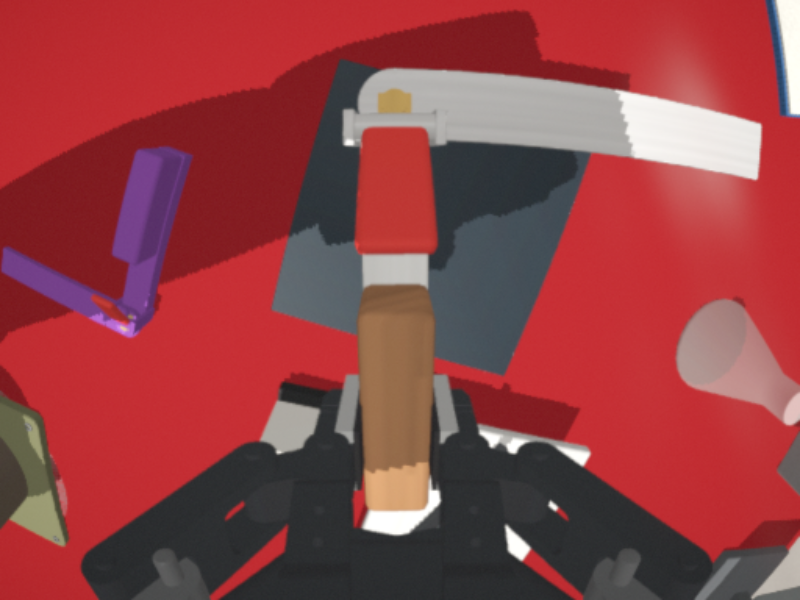

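Grasped squarely: the pivot screw is at (395, 100), the lever is up and the blade points right. I'll measure the bevel in the tool frame.

```bash
cat > inhand.py <<'E'
import sys
from h import *
D=np.load(sys.argv[1]+'.npz');P,im,ok=D['P'],D['im'],D['ok']
T=np.linalg.inv(T_tool()); Q=(P@T[:3,:3].T+T[:3,3])*1000
hsv=cv2.cvtColor(im,cv2.COLOR_BGR2HSV).astype(int);H,S,V=hsv[...,0],hsv[...,1],hsv[...,2]
X,Y,Z=[Q[...,i] for i in range(3)]
near=ok&(Z<40)&(Z>-60)
def s(m,n):
    q=Q[m]; 
    if len(q)<5: return print(n,len(q))
    print(n,len(q),'med',np.median(q,0).round(1),'min',np.percentile(q,2,0).round(1),'max',np.percentile(q,98,0).round(1))
s(near&(H>15)&(H<28)&(S>90)&(Y<-70),'screw')
s(near&(S>150)&((H<6)|(H>174))&(Y<-30),'lever')
wood=near&(H>4)&(H<16)&(S>90)&(abs(X)<12)&(Y>-60);s(wood,'wood')
b=near&(S<60)&(X>15)&(X<140)&(Y<-50)
s(b,'blade')
q=Q[b];q=q[abs(q[:,2]-np.median(q[:,2]))<5]
vx,vy,x,y=cv2.fitLine(q[:,:2].astype(np.float32),cv2.DIST_HUBER,0,.01,.01).ravel();print('blade line',x,y,np.degrees(np.arctan2(vy,vx)), 'z slope',np.polyfit(q[:,0],q[:,2],1))
w=Q[wood];w=w[abs(w[:,2]-np.median(w[:,2]))<4];print('wood z vs y',np.polyfit(w[:,1],w[:,2],1))
E
python3 inhand.py w3
```

```text
screw 281 med [  2.  -99.   -5.1] min [  -2.6 -102.6   -6.7] max [  6.6 -96.1  -2. ]
lever 3777 med [  2.3 -74.3 -36.2] min [ -6.2 -89.6 -47.2] max [ 10.6 -63.2 -17.7]
wood 6117 med [  1.9 -17.1 -26.4] min [ -7.8 -41.5 -27.6] max [11.6 27.6 -5.7]
blade 8452 med [ 64.8 -97.8  -0.1] min [  17.1 -108.5   -1.6] max [135.9 -87.    1.4]
blade line 68.99093 -97.83163 1.5055784 z slope [ 0.00295234 -0.28608907]
wood z vs y [-1.08481616e-02 -2.64894806e+01]
```

Request:
{"fn": "play_rows", "kwargs": {"motion": [[-1,[0,0,-0.01],[0,0,-10.5]],[-1,[0,0,-0.01],[0,0,-10.5]],[-1,[0,0,0],[0,0,-10.5]],[-1,[0,0,0],[0,0,-10.5]],[-1,[0,0,0],[0,0,-10.5]],[-1,[0,0,0],[0,0,-10.5]],[-1,[0,0,0],[0,0,-10.4]]]}}

```text
time: 6.92
tool_pos: [0.4064, 0.3266, 0.1791]
ee_rot: [-3.137, 0.003, 1.548]
force: [-0.7, 0.1, -5.0]
finger_gap: 0.0206
```

Request:
{"fn": "play_rows", "kwargs": {"motion": [[-1,[-0.032,0.0325,0],[0,0,0]],[-1,[-0.032,0.0325,0],[0,0,0]],[-1,[-0.032,0.0325,0],[0,0,0]],[-1,[-0.032,0.0325,0],[0,0,0]],[-1,[-0.032,0.0325,0],[0,0,0]],[-1,[-0.032,0.0325,0],[0,0,0]],[-1,[-0.0305,0.0327,0],[0,0,0]],[-1,[0,0,0],[0,0,0]],[-1,[0,0,0],[0,0,0]],[-1,[0,0,0],[0,0,0]]]}}

```text
time: 8.18
tool_pos: [0.6278, 0.0995, 0.1817]
ee_rot: [-3.139, 0.0, 1.543]
force: [0.0, -0.6, -4.3]
finger_gap: 0.021
```

```bash
python3 look.py wrist w4; python3 look.py top t4 >/dev/null; python3 inhand.py w4|egrep 'screw|line'
```

```text
[0.6278 0.0995 0.1817] [-179.86    0.     88.39] [ 0.  -0.6 -4.3] 8.175
screw 277 med [ -0.3 -97.9  -1.4] min [  -4.9 -101.3   -2.8] max [  4.3 -95.    1.1]
blade line 68.117546 -96.55194 1.1054792 z slope [0.00985284 3.27505892]
```

View pics/w4.png

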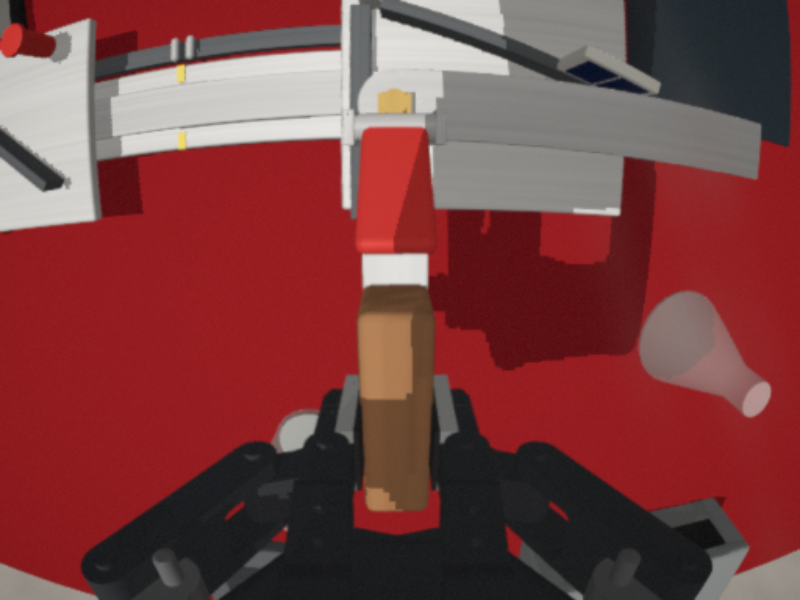

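Over the reference deck: the bevel's blade is at (600, 130), in front of the fence (400–650, 10–90), and the lip is at x≈362. Next I check droop and lip offset.

```bash
python3 inhand.py w4|egrep 'wood'; python3 m1.py w4 | egrep 'fence69|lip57|platez ref|plate '; python3 m1.py t4 | egrep 'fence69|lip57|platez ref|celltop'
```

```text
wood 6483 med [  0.2 -15.5 -22.8] min [ -9.9 -40.4 -24.1] max [10.6 29.3 -2.2]
wood z vs y [-1.04456151e-02 -2.28896580e+01]
plate 3184 c 467.7 180.1 size 42.7 142.9 ang 4.9 z med 45.6
plate 2242 c 479.0 144.6 size 111.9 43.0 ang 89.4 z med 45.7
plate 6291 c 499.2 -159.6 size 108.9 145.3 ang 88.5 z med 46.0
plate 4975 c 562.0 184.0 size 125.2 40.8 ang 88.4 z med 45.8
platez ref 10852 c 509.8 159.2 size 177.9 143.9 ang 88.4 z med 45.7
fence69 1103 pt 479.4 148.4 ang 69.68 across -3.5..4.4 along -54.0..64.9 z 67.5
fence69 74 pt 442.6 -137.4 ang -26.19 across -5.1..2.8 along -8.5..8.6 z 69.1
fence69 277 pt 527.1 -155.4 ang 52.55 across -4.8..3.2 along -29.8..26.7 z 67.8
fence69 79 pt 675.8 337.4 ang -77.78 across -2.2..3.2 along -14.8..10.1 z 69.1
lip57 442 pt 478.0 84.9 ang -3.87 across -6.1..4.9 along -20.9..26.5 z 55.8
lip57 39 pt 441.4 -136.6 ang -16.33 across -2.2..2.4 along -6.7..7.4 z 56.4
lip57 52 pt 484.3 152.7 ang 70.40 across -0.5..0.5 along -17.5..12.7 z 57.5
lip57 56 pt 495.6 184.4 ang 70.16 across -0.5..0.5 along -13.2..15.4 z 57.1
lip57 114 pt 516.1 -165.4 ang 52.87 across -5.7..1.0 along -29.6..41.3 z 56.9
lip57 116 pt 560.2 77.7 ang -3.67 across -1.7..1.3 along -17.5..22.6 z 56.0
platez ref 1
fence69 146 pt 496.9 -196.8 ang 53.31 across -4.6..4.0 along -77.0..74.0 z 69.0
celltop 44 c 380.6 -232.0 size 38.6 9.5 ang 10.2 z med 71.7
```

Request:
{"fn": "play_rows", "kwargs": {"motion": [[-1,[0.0015,0,0.01],[0,0,0]],[-1,[0,0,0.025],[0,0,0]],[-1,[0,0,0.025],[0,0,0]],[-1,[0,0,0.02],[0,0,0]],[-1,[0,0,0.012],[0,0,0]],[-1,[0,0,0.008],[0,0,0]],[-1,[0,0,0.004],[0,0,0]],[-1,[0,0,0],[0,0,0]],[-1,[0,0,0],[0,0,0]]], "squeeze": 120}}

```text
time: 9.4
tool_pos: [0.6297, 0.1002, 0.0802]
ee_rot: [3.14, -0.0, 1.542]
force: [0.2, 0.1, -4.2]
finger_gap: 0.0201
```

Request:
{"fn": "play_rows", "kwargs": {"motion": [[-1,[0,0,0.003],[0,0,0]],[-1,[0,0,0],[0,0,0]]]}}

```text
time: 9.65
tool_pos: [0.629, 0.1001, 0.0761]
ee_rot: [-3.141, 0.0, 1.542]
force: [-0.1, -0.1, -4.3]
finger_gap: 0.02
```

Request:
{"fn": "play_rows", "kwargs": {"motion": [[-1,[0,0,0.003],[0,0,0]],[-1,[0,0,0],[0,0,0]]]}}

```text
time: 9.9
tool_pos: [0.6288, 0.1001, 0.0729]
ee_rot: [-3.141, 0.0, 1.542]
force: [0.2, -0.2, -5.0]
finger_gap: 0.02
```

Request:
{"fn": "play_rows", "kwargs": {"motion": [[-1,[0,0,0.002],[0,0,0]],[-1,[0,0,0],[0,0,0]]]}}

```text
time: 10.15
tool_pos: [0.629, 0.1001, 0.0711]
ee_rot: [-3.141, 0.0, 1.542]
force: [0.5, 0.5, -4.5]
finger_gap: 0.0199
```

Request:
{"fn": "play_rows", "kwargs": {"motion": [[-1,[0,0,0.0015],[0,0,0]],[-1,[0,0,0],[0,0,0]]]}}

```text
time: 10.4
tool_pos: [0.629, 0.1001, 0.0697]
ee_rot: [-3.141, 0.0, 1.542]
force: [-0.7, 0.3, -4.5]
finger_gap: 0.0198
```

```bash
python3 look.py wrist w5; python3 inhand.py w5|egrep 'wood|line'
```

```text
[0.629  0.1001 0.0697] [-179.98    0.     88.33] [-0.7  0.3 -4.5] 10.4
wood 6420 med [  0.3 -15.5 -23.7] min [ -9.7 -39.9 -25. ] max [10.5 30.  -3.4]
blade line 68.80995 -92.53395 36.368828 z slope [-7.92618704e-04  2.40131323e+01]
wood z vs y [-1.20647253e-02 -2.37783940e+01]
```

View pics/w5.png

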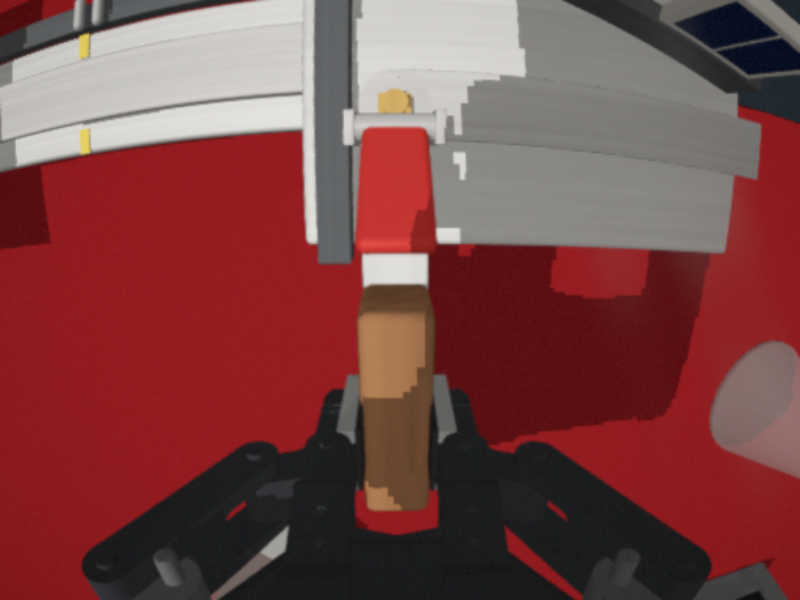

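Request:
{"fn": "play_rows", "kwargs": {"motion": [[-1,[0,0,0.0015],[0,0,0]],[-1,[0,0,0],[0,0,0]]]}}

```text
time: 10.7
tool_pos: [0.6291, 0.1001, 0.0683]
ee_rot: [-3.142, -0.0, 1.542]
force: [-0.2, 0.2, -5.1]
finger_gap: 0.02
```

Request:
{"fn": "play_rows", "kwargs": {"motion": [[-1,[0,-0.004,0],[0,0,0]],[-1,[0,-0.006,0],[0,0,0]],[-1,[0,-0.006,0],[0,0,0]],[-1,[0,-0.004,0],[0,0,0]],[-1,[0,0,0],[0,0,0]]]}}

```text
time: 11.32
tool_pos: [0.609, 0.1006, 0.0685]
ee_rot: [3.141, 0.0, 1.542]
force: [0.8, -1.8, -5.0]
finger_gap: 0.0196
```

Request:
{"fn": "play_rows", "kwargs": {"motion": [[-1,[-0.002,0,0],[0,0,0]],[-1,[0,0,0],[0,0,0]]]}}

```text
time: 11.58
tool_pos: [0.6089, 0.0988, 0.0683]
ee_rot: [-3.141, -0.0, 1.541]
force: [0.3, 0.1, -4.3]
finger_gap: 0.0198
```

Request:
{"fn": "play_rows", "kwargs": {"motion": [[-1,[-0.002,0,0],[0,0,0]],[-1,[0,0,0],[0,0,0]]]}}

```text
time: 11.82
tool_pos: [0.6088, 0.0969, 0.0682]
ee_rot: [-3.141, -0.0, 1.542]
force: [0.6, 1.0, -3.4]
finger_gap: 0.02
```

Request:
{"fn": "play_rows", "kwargs": {"motion": [[-1,[0,0,0.0015],[0,0,0]],[-1,[0,0,0],[0,0,0]]]}}

```text
time: 12.08
tool_pos: [0.6091, 0.0969, 0.0678]
ee_rot: [-3.141, -0.0, 1.542]
force: [-3.6, 0.7, 3.9]
finger_gap: 0.0197
```

Request:
{"fn": "play_rows", "kwargs": {"motion": [[-1,[0,0,0.001],[0,0,0]],[-1,[0,0,0],[0,0,0]]]}}

```text
time: 12.32
tool_pos: [0.6092, 0.0969, 0.0677]
ee_rot: [-3.141, -0.0, 1.542]
force: [-5.0, 0.9, 7.7]
finger_gap: 0.0195
```

```bash
python3 look.py wrist w6; python3 inhand.py w6|egrep 'screw|wood|line'
```

```text
[0.6092 0.0969 0.0677] [-1.7998e+02 -1.0000e-02  8.8320e+01] [-5.   0.9  7.7] 12.325
screw 293 med [ -0.2 -97.5  -3.2] min [  -4.8 -100.9   -4.9] max [  4.4 -94.4  -0.5]
wood 6411 med [  0.3 -15.7 -23.8] min [ -9.7 -40.  -25.2] max [10.5 30.1 -3.5]
blade line 67.787735 -94.33664 -42.60341 z slope [1.25012267e-03 2.17599739e+01]
wood z vs y [-2.48580568e-03 -2.38565049e+01]
```

Request:
{"fn": "play_rows", "kwargs": {"motion": [[-1,[0,-0.004,-0.0008],[0,0,0]],[-1,[0,-0.004,0],[0,0,0]],[-1,[0,-0.004,0],[0,0,0]],[-1,[0,-0.004,0],[0,0,0]],[-1,[0,-0.004,0],[0,0,0]],[-1,[0,-0.004,0],[0,0,0]],[-1,[0,-0.003,0],[0,0,0]],[-1,[0,0,0],[0,0,0]]]}}

```text
time: 13.38
tool_pos: [0.5839, 0.0975, 0.0681]
ee_rot: [3.137, -0.001, 1.541]
force: [4.8, 0.1, 1.2]
finger_gap: 0.0201
```

Request:
{"fn": "play_rows", "kwargs": {"motion": [[-1,[-0.001,0,0],[0,0,0]],[-1,[0,0,0],[0,0,0]]]}}

```text
time: 13.62
tool_pos: [0.5837, 0.0973, 0.068]
ee_rot: [3.137, -0.002, 1.541]
force: [5.8, 2.6, 2.6]
finger_gap: 0.0198
```

Request:
{"fn": "play_rows", "kwargs": {"motion": [[-1,[-0.001,0,0],[0,0,0]],[-1,[0,0,0],[0,0,0]]]}}

```text
time: 13.88
tool_pos: [0.5837, 0.0972, 0.068]
ee_rot: [3.137, -0.004, 1.54]
force: [4.5, 5.7, 2.9]
finger_gap: 0.0199
```

```bash
python3 look.py wrist w7; python3 inhand.py w7|egrep 'screw|wood|line'
```

```text
[0.5837 0.0972 0.068 ] [179.74  -0.22  88.26] [4.5 5.7 2.9] 13.875
screw 291 med [  0.3 -97.5  -3. ] min [  -4.3 -101.    -4.5] max [  4.9 -94.5  -0.3]
wood 6383 med [  0.3 -15.3 -23.8] min [ -9.6 -39.9 -25.2] max [10.4 30.  -3.5]
blade line 70.655426 -100.295006 -40.34429 z slope [4.68927451e-03 2.17636460e+01]
wood z vs y [-5.39552002e-03 -2.38449041e+01]
```

View pics/w7.png

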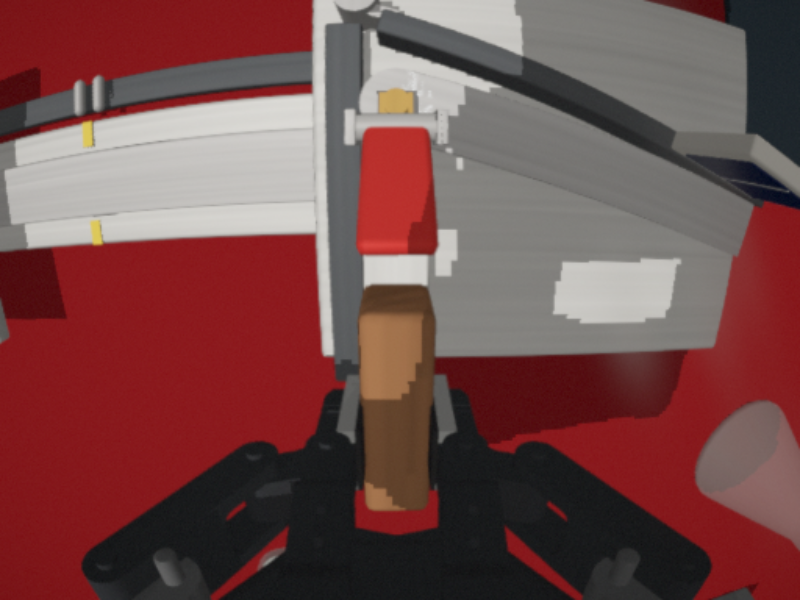

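The blade now folds along the fence (tip at 740, 245) with the stock against the lip; about 9 mm is left to go.

Request:
{"fn": "play_rows", "kwargs": {"motion": [[-1,[0,-0.002,0],[0,0,0]],[-1,[0,-0.002,0],[0,0,0]],[-1,[0,-0.002,0],[0,0,0]],[-1,[0,0,0],[0,0,0]]]}}

```text
time: 14.42
tool_pos: [0.5788, 0.0973, 0.0685]
ee_rot: [3.134, -0.004, 1.54]
force: [7.1, 5.6, 3.5]
finger_gap: 0.0199
```

Request:
{"fn": "play_rows", "kwargs": {"motion": [[-1,[0,-0.002,0],[0,0,0]],[-1,[0,0,0],[0,0,0]]]}}

```text
time: 14.68
tool_pos: [0.5769, 0.0974, 0.0685]
ee_rot: [3.134, -0.004, 1.54]
force: [6.9, 6.2, 1.9]
finger_gap: 0.02
```

Request:
{"fn": "play_rows", "kwargs": {"motion": [[-1,[0,-0.001,0],[0,0,0]],[-1,[0,0,0],[0,0,0]]]}}

```text
time: 14.92
tool_pos: [0.5761, 0.0974, 0.0686]
ee_rot: [3.134, -0.004, 1.54]
force: [6.8, 6.1, 2.5]
finger_gap: 0.02
```

Request:
{"fn": "play_rows", "kwargs": {"motion": [[-1,[0,-0.001,0],[0,0,0]],[-1,[0,0,0],[0,0,0]]]}}

```text
time: 15.18
tool_pos: [0.5751, 0.0974, 0.0685]
ee_rot: [3.133, -0.004, 1.54]
force: [7.7, 6.2, 1.6]
finger_gap: 0.0199
```

Request:
{"fn": "play_rows", "kwargs": {"motion": [[-1,[0,-0.001,0],[0,0,0]],[-1,[0,0,0],[0,0,0]]]}}

```text
time: 15.42
tool_pos: [0.5747, 0.0974, 0.0686]
ee_rot: [3.132, -0.004, 1.54]
force: [10.3, 5.7, -0.5]
finger_gap: 0.0195
```

Request:
{"fn": "play_rows", "kwargs": {"motion": [[-1,[0,-0.001,0],[0,0,0]],[-1,[0,0,0],[0,0,0]]]}}

```text
time: 15.68
tool_pos: [0.5745, 0.0974, 0.0689]
ee_rot: [3.13, -0.004, 1.54]
force: [12.1, 5.6, -0.4]
finger_gap: 0.0197
```

```bash
python3 look.py wrist w8; python3 inhand.py w8|egrep 'screw|wood'; cat > ang.py <<'E'
import sys
from h import *
# angles of bevel blade edge and fence, world frame, from one wrist cloud; args: tag, zdeck, fence/blade search box y0 y1
tag=sys.argv[1]; y0,y1=map(float,sys.argv[2:4])
D=np.load(tag+'.npz');P,im,ok=D['P'],D['im'],D['ok'];V=cv2.cvtColor(im,cv2.COLOR_BGR2HSV)[...,2].astype(int);X,Y,Z=[P[...,i] for i in range(3)]
b=ok&(Y>y0)&(Y<y1)&(X>.44)&(X<.64)
def fit(m,nm):
    q=P[m][:,:2]*1000
    if len(q)<20: return print(nm,len(q))
    vx,vy,x,y=cv2.fitLine(q.astype(np.float32),cv2.DIST_HUBER,0,.01,.01).ravel()
    o=(q-[x,y])@[vy,-vx]; k=abs(o)<14; q=q[k]
    vx,vy,x,y=cv2.fitLine(q.astype(np.float32),cv2.DIST_HUBER,0,.01,.01).ravel();o=(q-[x,y])@[vy,-vx]
    print(nm,len(q),'pt %.1f %.1f ang %.2f across %.1f..%.1f'%(x,y,np.degrees(np.arctan2(vy,vx))%180,*np.percentile(o,[2,98])),'z %.1f'%(1e3*np.median(P[m][:,2])))
fit(b&(abs(Z-.0675)<.0045)&(V<110),'fence')
fit(b&(Z>.060)&(Z<.0725)&(V>60)&(V<255)&(Z<.0705)&~((V<95)),'blade')
E
python3 ang.py w8 .11 .22
```

```text
[0.5745 0.0974 0.0689] [179.31  -0.24  88.25] [12.1  5.6 -0.4] 15.675
screw 282 med [  0.3 -97.4  -2.6] min [  -4.4 -101.1   -4.4] max [  4.9 -94.5   0.1]
wood 6378 med [  0.3 -15.2 -23.7] min [ -9.6 -40.  -25.2] max [10.4 29.9 -3.4]
wood z vs y [-7.95856626e-03 -2.38148200e+01]
fence 2903 pt 480.3 152.3 ang 69.29 across -4.6..3.8 z 67.6
blade 8314 pt 497.1 158.9 ang 67.63 across -11.4..12.0 z 65.7
```

View pics/w8.png

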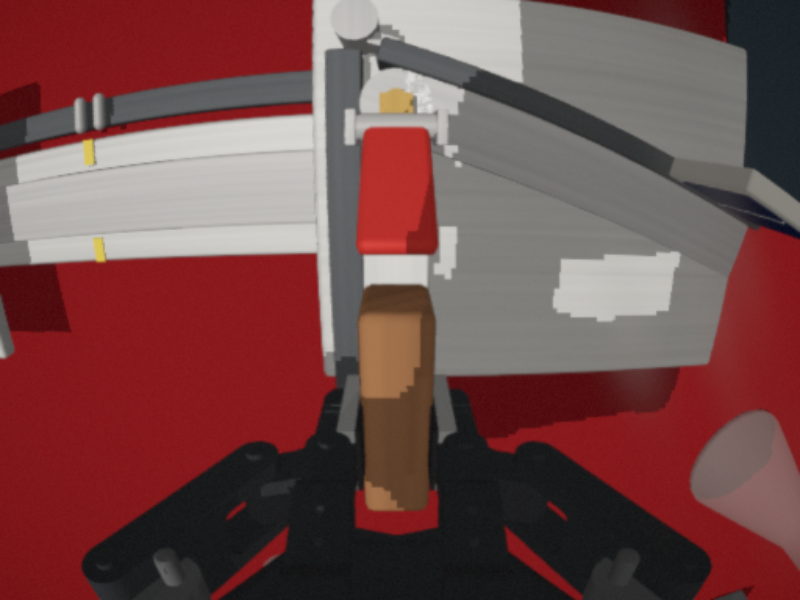

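```bash
cat > gap.py <<'E'
import sys
from h import *
tag=sys.argv[1]; px,py,a=map(float,sys.argv[2:5])  # approx corner xy mm, fence angle deg
D=np.load(tag+'.npz');P,im,ok=D['P'],D['im'],D['ok']
V=cv2.cvtColor(im,cv2.COLOR_BGR2HSV)[...,2].astype(int);a=np.radians(a)
q=P[...,:2]*1000-[px,py];s=q@[np.cos(a),np.sin(a)];o=q@[np.sin(a),-np.cos(a)];Z=P[...,2]*1000
F=[];B=[]
for s0 in range(20,160,8):
    k=ok&(s>=s0)&(s<s0+8)
    f=k&(abs(o)<25)&(Z>65)&(Z<74)&(o<6)&(V<110); b=k&(Z>61.5)&(Z<70)&(o>-8)&(o<45)&(V>=60)&~f
    g=lambda m,p:np.percentile(o[m],p) if m.sum()>8 else np.nan
    r=(s0+4,g(f,50),g(b,3),g(b,50),g(b,97));F.append((r[0],r[1]));B.append((r[0],r[4]))
    print(r[0],np.round(r[1:],1),V[b].mean().round() if b.any() else '')
for n,A in(('fence mid',F),('blade front edge',B)):
    A=np.array(A);A=A[np.isfinite(A[:,1])]
    if len(A)>3: p=np.polyfit(*A.T,1);print(n,'slope deg %.2f'%np.degrees(p[0]))
E
python3 gap.py w8 461.2 89.1 69.8
```

```text
24 [-3.7 -0.   5.8 12. ] 190.0
32 [-3.8 -0.1  6.2 21. ] 161.0
40 [-3.8  0.6 10.9 21. ] 124.0
48 [-3.7  0.7 10.8 20.9] 119.0
56 [-4.   0.5 10.7 20.9] 118.0
64 [-4.1  0.4 10.6 20.6] 118.0
72 [-4.3  0.3 10.5 20.6] 118.0
80 [-4.3  0.1 10.5 20.7] 117.0
88 [-4.3  0.1 10.1 20.4] 117.0
96 [-4.6 -0.  10.4 20.3] 116.0
104 [-4.7 -0.1  9.9 20. ] 115.0
112 [-3.5 -0.1 10.  20.1] 115.0
120 [-1.5 -0.2 10.1 19.9] 114.0
128 [-1.4 -0.3  9.8 19.8] 114.0
136 [-1.6 -0.3  9.7 19.8] 113.0
144 [-1.5 -0.1 10.1 19.9] 112.0
152 [-1.4 -0.3 10.3 19.6] 111.0
160 [-2.5 -2.1  9.3 19.8] 112.0
fence mid slope deg 1.16
blade front edge slope deg 0.50
```

Blade and fence are parallel and in contact along the whole length. Release, lift, close, and move over the lever.

Request:
{"fn": "play_rows", "kwargs": {"motion": [[1,[0,0,0],[0,0,0]],[1,[0,0,0],[0,0,0]],[1,[0,0,0],[0,0,0]],[1,[0,0,0],[0,0,0]],[1,[0,0,0],[0,0,0]],[1,[0,0,-0.02],[0,0,0]],[1,[0,0,-0.03],[0,0,0]],[1,[0,0,-0.03],[0,0,0]],[-1,[0,0,-0.01],[0,0,0]],[-1,[0,0,0],[0,0,0]]]}}

```text
time: 16.98
tool_pos: [0.5705, 0.0959, 0.1579]
ee_rot: [3.139, -0.0, 1.542]
force: [0.4, 0.6, 0.3]
finger_gap: 0.0511
```

```bash
python3 look.py wrist w9; python3 inhand.py w9|egrep 'screw|lever'; python3 gap.py w9 461.2 89.1 69.8|tail -12; python3 m1.py w9|grep grip
```

```text
[0.5705 0.0959 0.1579] [ 1.7988e+02 -1.0000e-02  8.8330e+01] [0.4 0.6 0.3] 16.975
screw 0
lever 0
88 [-4.4  0.3 10.6 21.1] 125.0
96 [-4.6 -0.  10.5 21. ] 125.0
104 [-4.7 -0.  10.4 20.7] 124.0
112 [-1.9  0.1 10.4 20.6] 124.0
120 [-1.3 -0.1  9.9 20.4] 124.0
128 [-1.5 -0.1  9.9 20.1] 131.0
136 [-1.6 -0.3  9.8 20. ] 140.0
144 [-1.5 -0.4 10.  20.2] 150.0
152 [-1.5 -0.2 10.3 20.5] 161.0
160 [-2.4 -1.   8.2 20.4] 136.0
fence mid slope deg 1.11
blade front edge slope deg 0.58
griprect 2693 c 571.9 97.1 size 23.4 73.3 ang 88.2 z med 91.7
  return _methods._mean(a, axis=axis, dtype=dtype,
  ret = ret.dtype.type(ret / rcount)
Traceback (most recent call last):
  File "inhand.py", line 18, in <module>
    vx,vy,x,y=cv2.fitLine(q[:,:2].astype(np.float32),cv2.DIST_HUBER,0,.01,.01).ravel();print('blade line',x,y,np.degrees(np.arctan2(vy,vx)), 'z slope',np.polyfit(q[:,0],q[:,2],1))
              ~~~~~~~~~~~^^^^^^^^^^^^^^^^^^^^^^^^^^^^^^^^^^^^^^^^^^^^^^^^^^^^^
cv2.error: OpenCV(4.12.0) /io/opencv/modules/imgproc/src/linefit.cpp:50: error: (-215:Assertion failed) count > 0 in function 'fitLine2D_wods'
```

Request:
{"fn": "play_rows", "kwargs": {"motion": [[-1,[0.0017,-0.0527,0],[0,0,0]],[-1,[0,0,0],[0,0,0]],[-1,[0,0,0],[0,0,0]],[-1,[0,0,0.025],[0,0,0]],[-1,[0,0,0.012],[0,0,0]],[-1,[0,0,0.008],[0,0,0]],[-1,[0,0,0.006],[0,0,0]],[-1,[0,0,0.006],[0,0,0]],[-1,[0,0,0],[0,0,0]]]}}

```text
time: 18.15
tool_pos: [0.518, 0.0991, 0.0999]
ee_rot: [3.141, -0.0, 1.541]
force: [2.1, 0.2, 2.8]
finger_gap: 0.0
```

Request:
{"fn": "play_rows", "kwargs": {"motion": [[-1,[0,0,0.006],[0,0,0]],[-1,[0,0,0.004],[0,0,0]],[-1,[0,0,0],[0,0,0]]]}}

```text
time: 18.52
tool_pos: [0.5161, 0.0991, 0.0883]
ee_rot: [-3.138, 0.0, 1.542]
force: [-0.8, -0.7, -0.2]
finger_gap: 0.0001
```

Request:
{"fn": "play_rows", "kwargs": {"motion": [[-1,[0,0,0.004],[0,0,0]],[-1,[0,0,0],[0,0,0]]]}}

```text
time: 18.77
tool_pos: [0.5167, 0.0991, 0.0849]
ee_rot: [-3.14, 0.0, 1.542]
force: [0.2, -0.5, 0.1]
finger_gap: -0.0005
```

Request:
{"fn": "play_rows", "kwargs": {"motion": [[-1,[0,0,0.002],[0,0,0]],[-1,[0,0,0],[0,0,0]]]}}

```text
time: 19.02
tool_pos: [0.5172, 0.0991, 0.0834]
ee_rot: [-3.141, 0.0, 1.542]
force: [-0.9, 0.0, -1.2]
finger_gap: 0.0
```

Request:
{"fn": "play_rows", "kwargs": {"motion": [[-1,[0,0,0.002],[0,0,0]],[-1,[0,0,0],[0,0,0]]]}}

```text
time: 19.27
tool_pos: [0.5174, 0.0991, 0.0816]
ee_rot: [3.141, 0.0, 1.542]
force: [-0.1, -0.4, -0.4]
finger_gap: 0.0002
```

Request:
{"fn": "play_rows", "kwargs": {"motion": [[-1,[0,0,0.001],[0,0,0]],[-1,[0,0,0],[0,0,0]],[-1,[0,0,0],[0,0,0]]]}}

```text
time: 19.65
tool_pos: [0.5174, 0.0991, 0.0814]
ee_rot: [-3.141, 0.0, 1.542]
force: [-1.8, -0.7, 6.1]
finger_gap: 0.0001
```

Request:
{"fn": "play_rows", "kwargs": {"motion": [[-1,[0,0,0.001],[0,0,0]],[-1,[0,0,0],[0,0,0]],[-1,[0,0,-0.004],[0,0,0]],[-1,[0,0,-0.03],[0,0,0]],[-1,[0,0,-0.04],[0,0,0]],[1,[0,0.0567,0],[0,0,0]],[1,[0,0,0],[0,0,0]],[1,[0,0,0],[0,0,0]],[1,[0,0,0],[0,0,0]]]}}

```text
time: 20.78
tool_pos: [0.573, 0.0975, 0.1531]
ee_rot: [-3.14, 0.0, 1.542]
force: [-0.2, 0.2, -0.6]
finger_gap: 0.0721
```

```bash
python3 look.py wrist w10; python3 gap.py w10 461.2 89.1 69.8|tail -12; python3 m1.py w10|egrep 'grip|redhigh'
```

```text
[0.573  0.0975 0.1531] [-1.7993e+02  1.0000e-02  8.8340e+01] [-0.2  0.2 -0.6] 20.775
88 [-4.4  0.4 10.5 20.9] 124.0
96 [-4.2  0.3 10.7 21.1] 124.0
104 [-4.4  0.2 10.5 20.7] 123.0
112 [-2.3  0.  10.5 20.5] 122.0
120 [-1.4 -0.3  9.7 20.1] 122.0
128 [-1.2  0.1 10.4 20.5] 122.0
136 [-1.2  0.2 10.4 20.6] 128.0
144 [-1.6 -0.2  9.8 20.5] 138.0
152 [-1.7 -0.2 10.  20.1] 147.0
160 [-2.5  nan  nan  nan] 128.0
fence mid slope deg 1.08
blade front edge slope deg 0.57
griprect 2813 c 572.3 97.9 size 21.9 73.5 ang 88.3 z med 91.7
redhigh 289 c 438.9 -137.8 size 17.7 9.2 ang 4.9 z med 64.9
redhigh 1262 c 509.3 99.8 size 16.7 38.9 ang 88.2 z med 80.3
redhigh 10 c 588.1 86.5 size 0.1 7.8 ang 87.1 z med 89.6
```

View pics/w10.png

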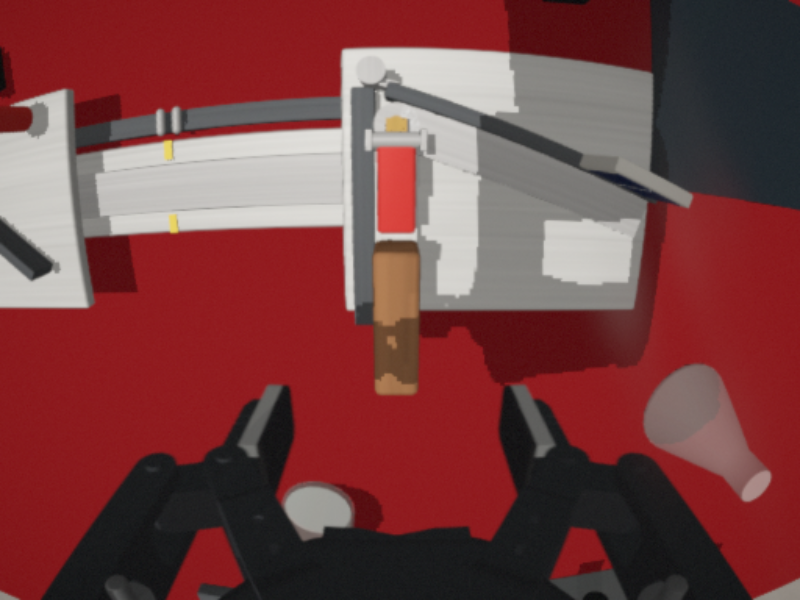

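Locked: the lever lies flat at (395, 190). Now I regrasp, back the bevel off the corner, and lift.

Request:
{"fn": "play_rows", "kwargs": {"motion": [[1,[0,0,0.03],[0,0,0]],[1,[0,0,0.03],[0,0,0]],[1,[0,0,0.016],[0,0,0]],[1,[0,0,0.009],[0,0,0]],[1,[0,0,0],[0,0,0]],[-1,[0,0,0],[0,0,0]],[-1,[0,0,0],[0,0,0]],[-1,[0,0,0],[0,0,0]],[-1,[0,0,0],[0,0,0]],[-1,[0,0,0],[0,0,0]]], "squeeze": 120}}

```text
time: 22.08
tool_pos: [0.5745, 0.0974, 0.0695]
ee_rot: [3.14, 0.0, 1.542]
force: [-0.1, -0.9, 4.2]
finger_gap: 0.0201
```

Request:
{"fn": "play_rows", "kwargs": {"motion": [[-1,[0,0,0],[0,0,0]],[-1,[0,0,0],[0,0,0]],[-1,[0,0,0],[0,0,0]],[-1,[0.002,0.006,0],[0,0,0]],[-1,[0.002,0.008,-0.001],[0,0,0]],[-1,[0,0,-0.01],[0,0,0]],[-1,[0,0,-0.03],[0,0,0]],[-1,[0,0,-0.04],[0,0,0]],[-1,[0,0,-0.03],[0,0,0]],[-1,[0,0,0],[0,0,0]]]}}

```text
time: 23.32
tool_pos: [0.5896, 0.1012, 0.1821]
ee_rot: [3.136, -0.001, 1.542]
force: [0.8, 1.0, -4.4]
finger_gap: 0.0202
```

```bash
python3 look.py wrist w11; python3 inhand.py w11
```

```text
[0.5896 0.1012 0.1821] [ 1.7969e+02 -4.0000e-02  8.8330e+01] [ 0.8  1.  -4.4] 23.325
screw 277 med [  0.4 -95.2  -3. ] min [ -3.8 -98.6  -4.6] max [  5.1 -92.2   0.1]
lever 3373 med [  0.9 -65.1 -12.9] min [ -7.5 -83.5 -14.3] max [  8.9 -45.3 -11.5]
wood 6252 med [  0.5 -13.4 -24.7] min [ -9.4 -37.8 -26.1] max [10.7 32.1 -3.7]
blade 8073 med [ 60.9 -75.5   1.8] min [ 17.3 -97.2   0.4] max [128.6 -52.6   3.1]
blade line 65.747406 -74.84134 17.612783 z slope [-5.78079510e-04  1.79404734e+00]
wood z vs y [-1.49513042e-02 -2.48019319e+01]
```

Request:
{"fn": "play_rows", "kwargs": {"motion": [[-1,[-0.0355,0.0051,0],[0,0,0]],[-1,[-0.0355,0.0051,0],[0,0,0]],[-1,[-0.0355,0.0051,0],[0,0,0]],[-1,[-0.0355,0.0051,0],[0,0,0]],[-1,[-0.0355,0.0051,0],[0,0,0]],[-1,[-0.0355,0.0051,0],[0,0,0]],[-1,[-0.0355,0.0051,0],[0,0,0]],[-1,[-0.0355,0.0051,0],[0,0,0]],[-1,[-0.0355,0.0051,0],[0,0,0]],[-1,[-0.0355,0.0051,0],[0,0,0]]]}}

```text
time: 24.62
tool_pos: [0.6272, -0.2556, 0.1755]
ee_rot: [-3.137, -0.003, 1.541]
force: [0.4, 0.7, -4.8]
finger_gap: 0.0196
```

Request:
{"fn": "play_rows", "kwargs": {"motion": [[-1,[0,0,0],[0,0,0]],[-1,[0,0,0],[0,0,0]]]}}

```text
time: 24.88
tool_pos: [0.6275, -0.2545, 0.1766]
ee_rot: [-3.138, -0.002, 1.541]
force: [0.1, 0.1, -4.4]
finger_gap: 0.0196
```

```bash
python3 look.py wrist w12; python3 inhand.py w12|egrep 'screw|wood'; python3 m1.py w12 | egrep 'fence69|lip57|platez car|plate |table'; python3 look.py top t12; python3 m1.py t12|egrep 'celltop|fence69|platez'
```

```text
[ 0.6275 -0.2545  0.1766] [-1.7977e+02 -1.4000e-01  8.8300e+01] [ 0.1  0.1 -4.4] 24.875
screw 274 med [  0.  -96.9  -0.1] min [  -4.2 -100.2   -1.8] max [  4.7 -93.9   3. ]
wood 6267 med [  0.  -14.9 -21.6] min [ -9.9 -39.4 -22.9] max [10.2 30.5 -0.7]
wood z vs y [-1.00804751e-02 -2.16223450e+01]
table z -0.0011
plate 2778 c 508.6 -225.8 size 129.0 46.7 ang 53.6 z med 45.7
plate 6613 c 499.7 -166.4 size 103.9 131.0 ang 5.4 z med 45.6
plate 897 c 560.3 -198.2 size 68.6 21.3 ang 87.6 z med 45.8
platez car 7284 c 508.6 -217.5 size 135.5 123.3 ang 88.3 z med 45.7
fence69 1378 pt 499.5 -194.4 ang 53.74 across -3.8..4.0 along -65.2..68.1 z 67.6
fence69 239 pt 560.7 -464.5 ang 4.39 across -15.3..4.0 along -29.6..29.9 z 68.8
lip57 510 pt 482.7 -270.7 ang -1.31 across -6.1..4.3 along -26.5..33.9 z 55.7
lip57 41 pt 465.0 -246.4 ang 52.93 across -0.4..0.5 along -10.5..12.0 z 56.8
lip57 34 pt 478.0 -229.4 ang 53.46 across -0.5..0.5 along -7.3..11.8 z 56.9
lip57 85 pt 500.3 -199.5 ang 53.09 across -0.5..0.6 along -23.5..23.5 z 56.9
lip57 31 pt 501.4 -277.0 ang -2.70 across -0.3..0.8 along -7.7..7.7 z 55.7
lip57 34 pt 522.2 -170.5 ang 53.23 across -0.4..0.7 along -9.3..15.0 z 56.9
lip57 166 pt 559.2 -274.4 ang -5.79 across -4.0..2.6 along -16.0..13.5 z 55.9
[ 0.6278 -0.2542  0.1772] [-1.7982e+02 -1.1000e-01  8.8340e+01] [-0.2  0.3 -4.3] 24.925
platez ref 2089 c 508.0 157.6 size 177.9 145.8 ang 88.4 z med 46.9
platez car 39 c 558.7 -156.4 size 16.6 29.4 ang 61.8 z med 47.2
fence69 101 pt 470.4 128.4 ang 68.79 across -4.7..5.6 along -51.2..65.7 z 68.9
celltop 45 c 368.2 209.2 size 38.6 9.2 ang 1.0 z med 71.8
```

View pics/w12.png

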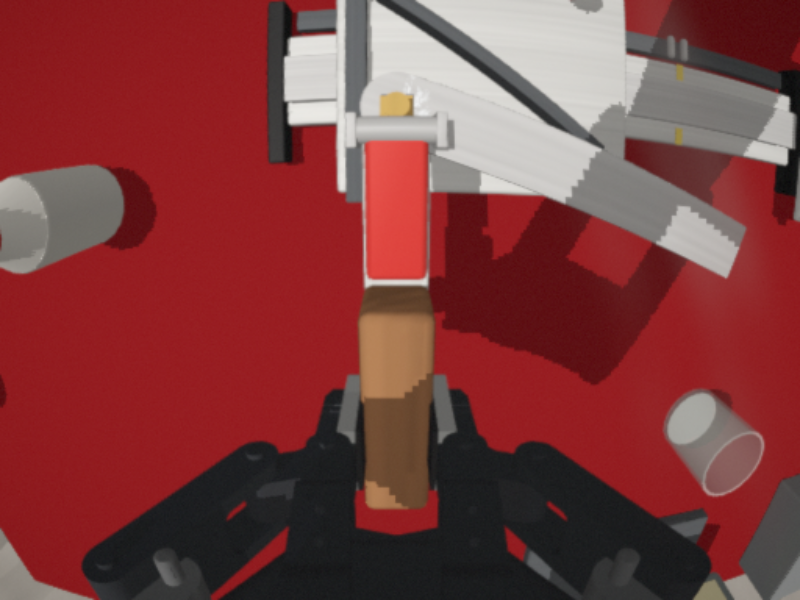

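Bevel above the carrier: the blade (430–740, 90–270) is well in front of the carrier's fence, and the stock is just inside the lip. Lower it.

Request:
{"fn": "play_rows", "kwargs": {"motion": [[-1,[0,0,0.01],[0,0,0]],[-1,[0,0,0.02],[0,0,0]],[-1,[0,0,0.02],[0,0,0]],[-1,[0,0,0.02],[0,0,0]],[-1,[0,0,0.015],[0,0,0]],[-1,[0,0,0.01],[0,0,0]],[-1,[0,0,0.006],[0,0,0]],[-1,[0,0,0],[0,0,0]],[-1,[0,0,0],[0,0,0]]]}}

```text
time: 26.1
tool_pos: [0.6293, -0.2556, 0.0796]
ee_rot: [3.14, 0.001, 1.542]
force: [0.5, -0.4, -4.6]
finger_gap: 0.0196
```

Request:
{"fn": "play_rows", "kwargs": {"motion": [[-1,[0,0,0.003],[0,0,0]],[-1,[0,0,0],[0,0,0]]]}}

```text
time: 26.35
tool_pos: [0.6286, -0.2552, 0.0756]
ee_rot: [-3.141, -0.0, 1.542]
force: [0.5, -0.0, -4.7]
finger_gap: 0.0196
```

Request:
{"fn": "play_rows", "kwargs": {"motion": [[-1,[0,0,0.002],[0,0,0]],[-1,[0,0,0],[0,0,0]]]}}

```text
time: 26.6
tool_pos: [0.6286, -0.2552, 0.0734]
ee_rot: [-3.141, -0.0, 1.542]
force: [-0.4, -0.0, -5.4]
finger_gap: 0.0196
```

Request:
{"fn": "play_rows", "kwargs": {"motion": [[-1,[0,0,0.0015],[0,0,0]],[-1,[0,0,0],[0,0,0]]]}}

```text
time: 26.85
tool_pos: [0.6286, -0.2552, 0.0719]
ee_rot: [-3.141, -0.0, 1.542]
force: [0.2, 0.1, -3.7]
finger_gap: 0.0198
```

Request:
{"fn": "play_rows", "kwargs": {"motion": [[-1,[0,0,0.0015],[0,0,0]],[-1,[0,0,0],[0,0,0]]]}}

```text
time: 27.1
tool_pos: [0.6286, -0.2553, 0.0704]
ee_rot: [-3.141, -0.0, 1.542]
force: [-0.0, -0.7, -5.0]
finger_gap: 0.0198
```

Request:
{"fn": "play_rows", "kwargs": {"motion": [[-1,[0,0,0.001],[0,0,0]],[-1,[0,0,0],[0,0,0]]]}}

```text
time: 27.35
tool_pos: [0.6288, -0.2553, 0.0697]
ee_rot: [-3.142, 0.0, 1.542]
force: [-0.2, 0.0, -3.8]
finger_gap: 0.0196
```

Request:
{"fn": "play_rows", "kwargs": {"motion": [[-1,[-0.002,-0.002,0],[0,0,0]],[-1,[0,0,0],[0,0,0]]]}}

```text
time: 27.6
tool_pos: [0.6265, -0.2574, 0.0696]
ee_rot: [-3.141, 0.0, 1.541]
force: [0.1, -0.3, -4.8]
finger_gap: 0.0198
```

Request:
{"fn": "play_rows", "kwargs": {"motion": [[-1,[0,0,0.001],[0,0,0]],[-1,[0,0,0],[0,0,0]]]}}

```text
time: 27.85
tool_pos: [0.6267, -0.2574, 0.0693]
ee_rot: [-3.141, 0.0, 1.542]
force: [-1.6, -0.0, -1.3]
finger_gap: 0.0197
```

Request:
{"fn": "play_rows", "kwargs": {"motion": [[-1,[0,0,0.001],[0,0,0]],[-1,[0,0,0],[0,0,0]]]}}

```text
time: 28.1
tool_pos: [0.627, -0.2574, 0.0688]
ee_rot: [3.141, 0.0, 1.542]
force: [-2.3, 0.4, 5.0]
finger_gap: 0.0198
```

Request:
{"fn": "play_rows", "kwargs": {"motion": [[-1,[0,0,0.001],[0,0,0]],[-1,[0,0,0],[0,0,0]]]}}

```text
time: 28.35
tool_pos: [0.6271, -0.2575, 0.0685]
ee_rot: [3.141, 0.0, 1.542]
force: [-3.7, 1.7, 7.4]
finger_gap: 0.0197
```

Request:
{"fn": "play_rows", "kwargs": {"motion": [[-1,[-0.001,-0.004,-0.001],[0,0,0]],[-1,[0,-0.005,0],[0,0,0]],[-1,[0,-0.005,0],[0,0,0]],[-1,[0,-0.005,0],[0,0,0]],[-1,[0,-0.005,0],[0,0,0]],[-1,[0,-0.004,0],[0,0,0]],[-1,[0,0,0],[0,0,0]]]}}

```text
time: 29.22
tool_pos: [0.6002, -0.2581, 0.0694]
ee_rot: [3.137, 0.002, 1.541]
force: [3.8, 1.2, 6.4]
finger_gap: 0.0199
```

Request:
{"fn": "play_rows", "kwargs": {"motion": [[-1,[0,-0.005,0],[0,0,0]],[-1,[0,-0.005,0],[0,0,0]],[-1,[0,-0.005,0],[0,0,0]],[-1,[0,-0.005,0],[0,0,0]],[-1,[0,0,0],[0,0,0]]]}}

```text
time: 29.85
tool_pos: [0.5801, -0.2576, 0.0694]
ee_rot: [3.137, 0.002, 1.541]
force: [4.0, -0.0, 6.5]
finger_gap: 0.0201
```

```bash
python3 look.py wrist w13; python3 inhand.py w13|egrep 'screw|wood|lever'
```

```text
[ 0.5801 -0.2576  0.0694] [1.7974e+02 1.0000e-01 8.8290e+01] [ 4.  -0.   6.5] 29.85
screw 288 med [  0.7 -96.7  -1.5] min [  -4.  -100.1   -3.1] max [  5.4 -93.7   1.7]
lever 4300 med [  2.9 -71.9 -11.1] min [  -7.5 -142.9  -19.6] max [115.1 -47.3   1.1]
wood 6246 med [  0.3 -14.7 -22.3] min [ -9.6 -39.2 -23.6] max [10.5 30.8 -1.6]
wood z vs y [-4.79569339e-03 -2.23057777e+01]
```

View pics/w13.png

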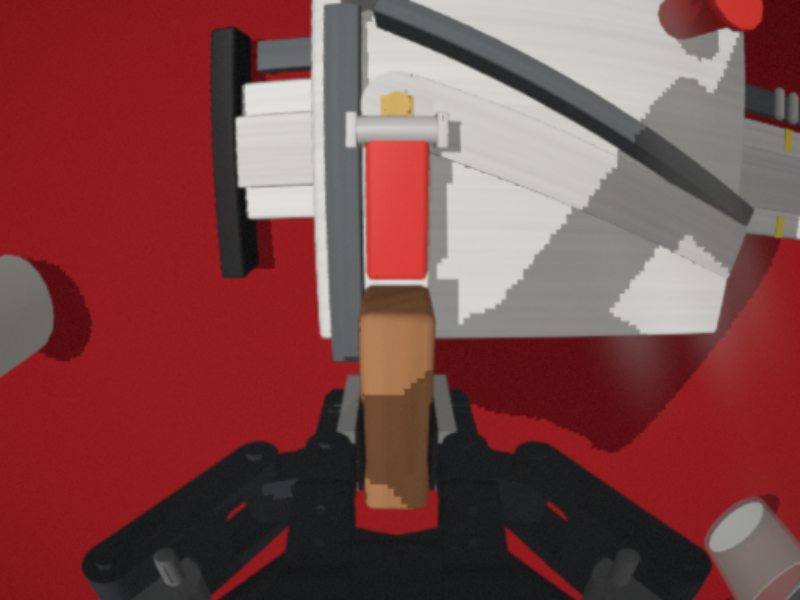

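The blade tip has taken up the fence end (750, 215) and the stock runs along the lip. About 17 mm remain.

Request:
{"fn": "play_rows", "kwargs": {"motion": [[-1,[0,-0.004,0],[0,0,0]],[-1,[0,-0.004,0],[0,0,0]],[-1,[0,-0.003,0],[0,0,0]],[-1,[0,-0.003,0],[0,0,0]],[-1,[0,0,0],[0,0,0]]]}}

```text
time: 30.52
tool_pos: [0.5664, -0.2572, 0.0695]
ee_rot: [3.137, 0.002, 1.541]
force: [5.0, -1.0, 6.1]
finger_gap: 0.0197
```

Request:
{"fn": "play_rows", "kwargs": {"motion": [[-1,[-0.0005,-0.001,0],[0,0,0]],[-1,[0,0,0],[0,0,0]]]}}

```text
time: 30.78
tool_pos: [0.5656, -0.2574, 0.0694]
ee_rot: [3.136, 0.001, 1.54]
force: [6.0, 0.2, 5.7]
finger_gap: 0.0197
```

Request:
{"fn": "play_rows", "kwargs": {"motion": [[-1,[-0.0005,-0.001,0],[0,0,0]],[-1,[0,0,0],[0,0,0]]]}}

```text
time: 31.02
tool_pos: [0.5647, -0.2578, 0.0695]
ee_rot: [3.136, 0.001, 1.54]
force: [6.5, 0.3, 6.3]
finger_gap: 0.0198
```

```bash
python3 look.py wrist w14; python3 inhand.py w14|egrep 'screw|wood|lever'; python3 gap.py w14 450.4 -265.7 69.8; python3 m1.py w14|egrep 'fence69|lip57|plate '
```

```text
[ 0.5647 -0.2578  0.0695] [1.7968e+02 6.0000e-02 8.8260e+01] [6.5 0.3 6.3] 31.025
screw 289 med [  0.7 -96.6  -1.6] min [  -3.9 -100.2   -3.2] max [  5.4 -93.6   1.3]
lever 5071 med [  4.8 -76.  -11.4] min [  -7.4 -136.8  -19.9] max [116.9 -47.4  -0.5]
wood 6228 med [  0.3 -14.8 -22.3] min [ -9.5 -39.2 -23.6] max [10.5 30.9 -1.7]
wood z vs y [-2.70424871e-03 -2.23133264e+01]
24 [-3.4  0.5  7.3 13.3] 200.0
32 [-3.3  1.4  7.6 22.7] 177.0
40 [-3.3  1.6 12.1 22.7] 184.0
48 [-3.4  1.4 12.1 22.5] 194.0
56 [-3.1  1.3 12.1 22.5] 193.0
64 [-3.4  1.2 11.7 22.3] 192.0
72 [-3.2  0.3 11.7 22.2] 190.0
80 [-3.2  1.  11.7 22.3] 190.0
88 [-3.4  0.7 11.7 22.2] 155.0
96 [-3.3  1.5 11.8 22.2] 120.0
104 [-3.2  1.4 11.8 21.9] 119.0
112 [-3.3  0.9 11.3 21.8] 117.0
120 [-3.2  1.1 11.5 21.6] 118.0
128 [-3.4  1.4 11.7 21.9] 132.0
136 [-3.2  1.4 11.6 21.9] 138.0
144 [-3.4  1.3 11.6 21.5] 130.0
152 [-3.5  1.  11.3 21.5] 126.0
160 [-3.6  0.5 10.  21.6] 122.0
fence mid slope deg -0.04
blade front edge slope deg 0.66
plate 1925 c 496.1 -279.2 size 11.7 141.3 ang 88.2 z med 45.7
plate 12841 c 441.4 -177.2 size 167.0 53.6 ang 69.8 z med 45.7
plate 18616 c 528.7 -176.0 size 136.7 85.1 ang 88.3 z med 45.8
fence69 10510 pt 474.8 -206.6 ang 66.22 across -18.4..12.1 along -71.6..90.6 z 66.6
fence69 227 pt 441.7 -151.1 ang 18.21 across -1.8..4.9 along -8.8..8.2 z 69.1
fence69 177 pt 525.6 -257.8 ang 87.85 across -1.0..0.4 along -8.2..12.0 z 69.2
lip57 4018 pt 502.4 -273.2 ang -2.12 across -4.8..5.8 along -56.0..62.1 z 55.9
lip57 85 pt 573.6 -463.3 ang -21.90 across -2.5..1.4 along -12.4..16.3 z 56.6
```

Request:
{"fn": "play_rows", "kwargs": {"motion": [[-1,[-0.0005,-0.001,0],[0,0,0]],[-1,[0,0,0],[0,0,0]]]}}

```text
time: 31.32
tool_pos: [0.5637, -0.2581, 0.0694]
ee_rot: [3.136, 0.001, 1.54]
force: [5.8, 0.8, 6.3]
finger_gap: 0.0196
```

Request:
{"fn": "play_rows", "kwargs": {"motion": [[-1,[0,-0.001,0],[0,0,0]],[-1,[0,0,0],[0,0,0]]]}}

```text
time: 31.58
tool_pos: [0.5629, -0.2581, 0.0694]
ee_rot: [3.135, 0.001, 1.541]
force: [5.8, 1.7, 4.3]
finger_gap: 0.0201
```

Request:
{"fn": "play_rows", "kwargs": {"motion": [[-1,[0,-0.001,0],[0,0,0]],[-1,[0,0,0],[0,0,0]],[-1,[0,0,0],[0,0,0]]]}}

```text
time: 31.95
tool_pos: [0.5628, -0.2581, 0.0695]
ee_rot: [3.133, 0.001, 1.541]
force: [9.5, 1.6, 3.1]
finger_gap: 0.0194
```

```bash
python3 look.py wrist w15; python3 inhand.py w15|egrep 'screw|wood|lever'; python3 gap.py w15 450.4 -265.7 69.8|awk 'NR>3'; python3 m1.py w15|egrep 'lip57|plate '
```

```text
[ 0.5628 -0.2581  0.0695] [1.7953e+02 7.0000e-02 8.8270e+01] [9.5 1.6 3.1] 31.95
screw 290 med [  0.7 -96.8  -1.7] min [  -3.9 -100.2   -3.2] max [  5.3 -93.6   1.4]
lever 5134 med [  5.  -76.1 -11.4] min [  -7.4 -134.8  -20.1] max [ 1.173e+02 -4.710e+01 -1.000e-01]
wood 6223 med [  0.3 -14.7 -22.3] min [ -9.5 -39.2 -23.6] max [10.4 30.9 -1.7]
wood z vs y [-2.07224999e-03 -2.22794559e+01]
48 [-4.1 -0.  10.5 20.9] 194.0
56 [-4.2  0.  10.3 20.8] 193.0
64 [-4.2 -0.1 10.2 20.6] 192.0
72 [-4.5 -0.2 10.3 20.4] 192.0
80 [-4.5 -0.2 10.2 20.7] 190.0
88 [-4.7 -0.4 10.  20.5] 147.0
96 [-4.6 -0.1 10.3 20.4] 119.0
104 [-4.5 -0.2 10.1 20.2] 118.0
112 [-5.  -0.4  9.8 20.2] 117.0
120 [-4.9 -0.5  9.7 19.9] 118.0
128 [-4.8 -0.3 10.  20.2] 135.0
136 [-5.  -0.2  9.9 20.2] 138.0
144 [-5.2 -0.7  9.8 19.8] 131.0
152 [-5.2 -0.5  9.6 19.6] 127.0
160 [-5.4  nan  nan  nan] 98.0
fence mid slope deg -0.63
blade front edge slope deg 0.77
plate 2007 c 495.7 -280.9 size 11.3 144.3 ang 86.7 z med 45.7
plate 12876 c 440.7 -179.2 size 170.5 52.3 ang 70.9 z med 45.7
plate 18961 c 527.4 -176.2 size 137.1 87.1 ang 88.2 z med 45.8
lip57 3852 pt 501.7 -273.3 ang -2.31 across -4.7..5.7 along -55.3..60.9 z 55.8
lip57 92 pt 574.4 -463.9 ang -22.57 across -2.7..1.6 along -13.1..15.6 z 56.9
```

The carrier fence now lies flat on the blade at the reference fence's slope (contact jump to 9.5 N). Next I back off, lift, and return the bevel to the mat.

Request:
{"fn": "play_rows", "kwargs": {"motion": [[-1,[0,0.003,0],[0,0,0]],[-1,[0.001,0.005,0],[0,0,0]],[-1,[0.001,0.008,-0.001],[0,0,0]],[-1,[0,0,-0.01],[0,0,0]],[-1,[0,0,-0.025],[0,0,0]],[-1,[0,0,-0.03],[0,0,0]],[-1,[0,0,-0.03],[0,0,0]],[-1,[0,0,-0.015],[0,0,0]],[-1,[0,0,0],[0,0,0]]]}}

```text
time: 33.12
tool_pos: [0.5756, -0.2563, 0.1788]
ee_rot: [3.141, 0.0, 1.542]
force: [0.8, -0.5, -4.8]
finger_gap: 0.0196
```

```bash
python3 look.py wrist w16; python3 inhand.py w16|egrep 'screw|wood'; python3 m1.py w16|egrep 'fence69|lip57|plate '
```

```text
[ 0.5756 -0.2563  0.1788] [1.7996e+02 2.0000e-02 8.8320e+01] [ 0.8 -0.5 -4.8] 33.125
screw 273 med [ -0.1 -96.   -1.9] min [ -4.3 -99.4  -3.5] max [  4.6 -93.    2. ]
wood 6257 med [  0.  -14.2 -23.5] min [ -9.9 -38.6 -24.9] max [10.3 31.4 -2.8]
wood z vs y [-1.25103283e-02 -2.36198872e+01]
plate 6838 c 497.2 -195.8 size 178.8 145.7 ang 88.6 z med 45.6
plate 6671 c 535.0 -171.7 size 127.0 72.3 ang 88.3 z med 45.8
fence69 606 pt 463.4 -208.8 ang 70.13 across -3.3..7.0 along -67.9..99.4 z 68.0
fence69 59 pt 443.0 -150.9 ang 25.65 across -1.7..4.7 along -8.5..8.0 z 69.8
fence69 219 pt 554.9 -465.5 ang 15.49 across -14.6..3.8 along -28.4..29.9 z 69.1
lip57 139 pt 554.3 -277.4 ang -0.89 across -1.6..1.7 along -22.4..17.6 z 55.9
```

Request:
{"fn": "play_rows", "kwargs": {"motion": [[-1,[0.02,-0.005,0],[0,0,0]],[-1,[0.035,-0.009,0],[0,0,0]],[-1,[0.043,-0.01,0],[0,0,0]],[-1,[0.043,-0.01,0],[0,0,0]],[-1,[0.043,-0.01,0],[0,0,0]],[-1,[0.043,-0.01,0],[0,0,0]],[-1,[0.043,-0.01,0],[0,0,0]],[-1,[0.043,-0.01,0],[0,0,0]],[-1,[0.043,-0.01,0],[0,0,0]],[-1,[0.043,-0.01,0],[0,0,0]]]}}

```text
time: 34.42
tool_pos: [0.4913, 0.1471, 0.1769]
ee_rot: [-3.139, 0.0, 1.542]
force: [0.7, -0.7, -4.3]
finger_gap: 0.0196
```

Request:
{"fn": "play_rows", "kwargs": {"motion": [[-1,[0.043,-0.01,0],[0,0,0]],[-1,[0.043,-0.01,0],[0,0,0]],[-1,[0.043,-0.01,0],[0,0,0]],[-1,[0.043,-0.01,0],[0,0,0]],[-1,[0.025,-0.006,0],[0,0,0]],[-1,[0,0,0],[0,0,0]],[-1,[0,0,0],[0,0,0]]]}}

```text
time: 35.3
tool_pos: [0.4521, 0.343, 0.1773]
ee_rot: [-3.14, 0.002, 1.542]
force: [0.8, -0.9, -4.6]
finger_gap: 0.0198
```

```bash
python3 look.py wrist w17; python3 inhand.py w17|egrep 'screw|wood'; python3 look.py top t17; python3 m1.py t17|egrep 'celltop|fence69|platez|grip|mat'
```

```text
[0.4521 0.343  0.1773] [-1.7989e+02  1.0000e-01  8.8360e+01] [ 0.8 -0.9 -4.6] 35.3
screw 281 med [  0.4 -97.1  -0.6] min [  -4.3 -100.4   -2.2] max [  5.1 -94.    3.4]
wood 6278 med [  0.6 -15.1 -21.9] min [ -9.3 -39.6 -23.3] max [10.8 30.4 -0.7]
wood z vs y [-1.01594364e-02 -2.19853122e+01]
[0.4525 0.3428 0.1776] [-1.7992e+02  8.0000e-02  8.8310e+01] [-0.3 -0.6 -5.6] 35.35
platez ref 2037 c 508.0 158.0 size 178.0 145.9 ang 88.3 z med 47.0
platez car 1461 c 496.4 -217.0 size 137.7 145.7 ang 88.3 z med 46.8
fence69 132 pt 473.6 -187.7 ang 70.45 across -3.5..4.0 along -77.1..75.1 z 68.8
fence69 94 pt 475.2 141.2 ang 69.86 across -4.4..3.6 along -55.0..51.7 z 69.0
celltop 42 c 380.4 -231.8 size 38.6 8.7 ang 11.0 z med 71.8
celltop 44 c 368.1 209.2 size 38.4 9.4 ang 1.0 z med 71.7
```

Top view agrees: carrier fence 70.45°, reference 69.86°. Set the bevel down.

Request:
{"fn": "play_rows", "kwargs": {"motion": [[-1,[0,0,0.02],[0,0,0]],[-1,[0,0,0.03],[0,0,0]],[-1,[0,0,0.03],[0,0,0]],[-1,[0,0,0.03],[0,0,0]],[-1,[0,0,0.02],[0,0,0]],[-1,[0,0,0.01],[0,0,0]],[-1,[0,0,0.006],[0,0,0]],[-1,[0,0,0.002],[0,0,0]],[-1,[0,0,0],[0,0,0]]]}}

```text
time: 36.52
tool_pos: [0.4537, 0.344, 0.0314]
ee_rot: [3.14, -0.001, 1.542]
force: [0.2, -0.1, -3.8]
finger_gap: 0.0197
```

Request:
{"fn": "play_rows", "kwargs": {"motion": [[-1,[0,0,0.002],[0,0,0]],[-1,[0,0,0.001],[0,0,0]],[-1,[0,0,0],[0,0,0]]]}}

```text
time: 36.9
tool_pos: [0.4531, 0.3436, 0.0276]
ee_rot: [-3.142, 0.0, 1.542]
force: [-0.1, -0.9, -4.5]
finger_gap: 0.0195
```

Request:
{"fn": "play_rows", "kwargs": {"motion": [[-1,[0,0,0.001],[0,0,0]],[-1,[0,0,0],[0,0,0]]]}}

```text
time: 37.15
tool_pos: [0.4531, 0.3436, 0.0265]
ee_rot: [-3.141, 0.0, 1.542]
force: [0.3, 0.2, -4.3]
finger_gap: 0.0195
```

Request:
{"fn": "play_rows", "kwargs": {"motion": [[-1,[0,0,0.001],[0,0,0]],[-1,[0,0,0],[0,0,0]]]}}

```text
time: 37.4
tool_pos: [0.4532, 0.3436, 0.0256]
ee_rot: [-3.142, -0.0, 1.542]
force: [0.3, 0.2, -4.7]
finger_gap: 0.0199
```

Request:
{"fn": "play_rows", "kwargs": {"motion": [[-1,[0,0,0.001],[0,0,0]],[1,[0,0,0],[0,0,0]],[1,[0,0,0],[0,0,0]],[1,[0,0,0],[0,0,0]],[1,[0,0,0],[0,0,0]],[1,[0,0,-0.02],[0,0,0]],[1,[0,0,-0.05],[0,0,0]],[1,[0,0,-0.06],[0,0,0]],[1,[0,0,-0.05],[0,0,0]]]}}

```text
time: 38.52
tool_pos: [0.4536, 0.3439, 0.209]
ee_rot: [3.139, -0.002, 1.542]
force: [0.5, -0.1, -1.0]
finger_gap: 0.0854
```

Request:
{"fn": "play_rows", "kwargs": {"motion": [[1,[-0.0454,-0.0268,0],[0,0,0]],[1,[-0.0454,-0.0268,0],[0,0,0]],[1,[-0.0454,-0.0268,0],[0,0,0]],[1,[0,0,0],[0,0,10.4]],[1,[0,0,0],[0,0,10.4]],[1,[0,0,0],[0,0,10.4]],[1,[0,0,0],[0,0,10.4]],[1,[0,0,0],[0,0,10.4]],[1,[0,0,0],[0,0,10.4]],[1,[0,0,0],[0,0,10.4]]]}}

```text
time: 39.78
tool_pos: [0.369, 0.2099, 0.2062]
ee_rot: [-3.141, -0.002, 0.265]
force: [-0.1, 0.2, 0.4]
finger_gap: 0.0853
```

Request:
{"fn": "play_rows", "kwargs": {"motion": [[1,[0,0,0],[0,0,10.4]],[1,[0,0,0],[0,0,10.4]],[1,[0,0,0],[0,0,10.4]],[1,[0,0,0],[0,0,10.4]],[1,[0,0,0],[0,0,10.4]],[1,[0,0,0],[0,0,10.4]],[1,[0,0,0],[0,0,10.4]],[1,[0,0,0],[0,0,10.4]],[1,[0,0,0],[0,0,10.4]],[1,[0,0,0],[0,0,10.1]]]}}

```text
time: 41.02
tool_pos: [0.369, 0.2099, 0.2062]
ee_rot: [-3.14, 0.001, -1.545]
force: [0.3, 0.0, -0.3]
finger_gap: 0.0855
```

Request:
{"fn": "play_rows", "kwargs": {"motion": [[1,[0,0,0],[0,0,0]],[1,[0,0,0],[0,0,0]],[1,[0,0,0],[0,0,0]]]}}

```text
time: 41.4
tool_pos: [0.3688, 0.2098, 0.2049]
ee_rot: [-3.141, 0.0, -1.538]
force: [-1.2, -0.5, 0.0]
finger_gap: 0.0854
```

```bash
python3 look.py wrist w18; python3 m1.py w18|egrep 'table|cell|grip'; python3 look.py top t18; python3 m1.py t18|egrep 'cell|grip|fence69'; python3 -c "from h import *;print(sensors.sense()['joints'].round(2))"
```

```text
[0.3688 0.2098 0.2049] [-1.7998e+02  1.0000e-02 -8.8100e+01] [-1.2 -0.5  0. ] 41.4
table z -0.0012
grip 1234 pt 452.2 342.7 ang -2.35 across -9.3..10.4 along -35.7..35.2 z 47.4
griprect 1742 c 451.9 343.3 size 23.0 73.7 ang 88.6 z med 47.0
celltop 366 c 368.7 210.9 size 39.2 8.8 ang 2.1 z med 70.3
cellall 939 c 368.9 211.1 size 39.5 27.6 ang 3.1 z med 17.7
[0.3688 0.2098 0.2048] [-179.99    0.    -88.12] [ 0.3 -0.3 -0.3] 41.45
fence69 119 pt 468.8 -199.7 ang 69.37 across -4.7..5.3 along -71.6..67.3 z 68.7
fence69 103 pt 473.4 136.1 ang 68.66 across -4.3..6.2 along -58.9..57.8 z 68.9
celltop 42 c 380.5 -232.4 size 38.3 9.6 ang 9.8 z med 71.6
cellall 113 c 380.7 -230.7 size 39.2 15.4 ang 23.5 z med 55.3
cellall 86 c 362.9 205.6 size 23.7 31.9 ang 74.6 z med 47.1
[ 0.39 -0.39  2.16  0.    1.37  1.93]
```

View pics/w18.png

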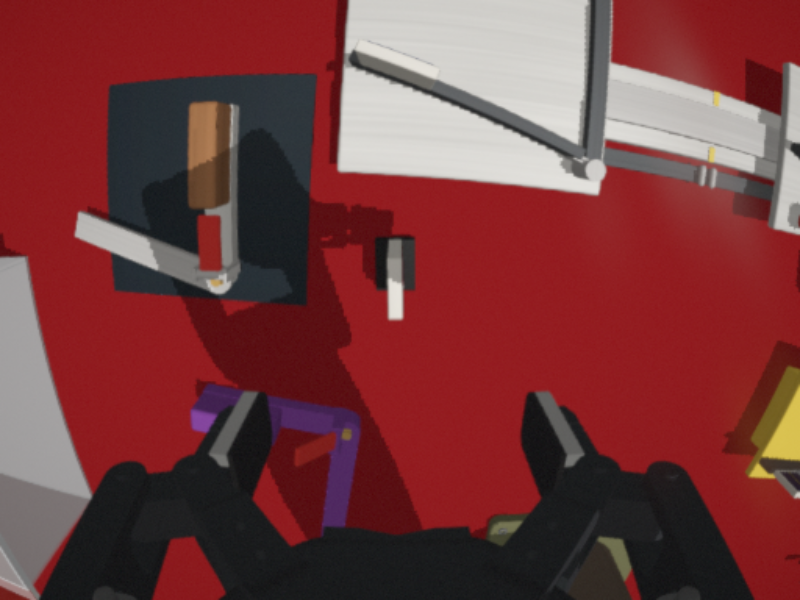

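The bevel lies on the mat (230, 190), the fences are intact, and cell A is centred at (395, 275). Grasp cell A across its thickness.

Request:
{"fn": "play_rows", "kwargs": {"motion": [[1,[0.0,0,0.03],[0,0,0]],[1,[0,0,0.04],[0,0,0]],[1,[0,0,0.04],[0,0,0]],[1,[0,0,0.03],[0,0,0]],[1,[0,0,0.02],[0,0,0]],[1,[0,0,0.011],[0,0,0]],[1,[0,0,0],[0,0,0]],[-1,[0,0,0],[0,0,0]],[-1,[0,0,0],[0,0,0]],[-1,[0,0,0],[0,0,0]]], "squeeze": 40}}

```text
time: 42.75
tool_pos: [0.3693, 0.21, 0.0343]
ee_rot: [-3.14, 0.0, -1.539]
force: [-0.0, 0.6, 0.6]
finger_gap: 0.0319
```

Request:
{"fn": "play_rows", "kwargs": {"motion": [[-1,[0,0,0],[0,0,0]],[-1,[0,0,0],[0,0,0]],[-1,[0,0,0],[0,0,0]],[-1,[0,0,0],[0,0,0]],[-1,[0,0,-0.02],[0,0,0]],[-1,[0,0,-0.05],[0,0,0]],[-1,[0,0,-0.05],[0,0,0]],[-1,[0,0,-0.03],[0,0,0]],[-1,[0,0,0],[0,0,0]]]}}

```text
time: 43.88
tool_pos: [0.3703, 0.2104, 0.1861]
ee_rot: [-3.136, 0.002, -1.539]
force: [0.5, -0.7, -1.6]
finger_gap: 0.0085
```

```bash
cat > cellhand.py <<'E'
import sys
from h import *
from look import *
T=np.linalg.inv(T_tool(s)); Q=(P@T[:3,:3].T+T[:3,3])*1000
X,Y,Z=[Q[...,i] for i in range(3)]
V=cv2.cvtColor(im,cv2.COLOR_BGR2HSV)
k=ok&(abs(Y)<30)&(abs(X)<25)&(Z>-45)&(Z<45)
def st(m,n):
    q=Q[m]
    if len(q)<8: return print(n,len(q))
    (cx,cy),(w,h),a=cv2.minAreaRect(q[:,:2].astype(np.float32)); print(n,len(q),'lo',np.percentile(q,2,0).round(1),'hi',np.percentile(q,98,0).round(1),'rect %.1f %.1f %.1f %.1f %.1f'%(cx,cy,w,h,a),'hsv',np.median(V[m],0))
st(k&(abs(X)<4)&(Z<-25),'paneltop'); st(k&(Z>12)&(V[...,2]<90),'foot'); st(k&(abs(X)<9)&(Y<-15)&(Z>-35)&(Z<10),'edge')
print('gap',s['finger_gap'])
E
python3 cellhand.py wrist w19
```

```text
[0.3703 0.2104 0.1861] [-1.797e+02  1.100e-01 -8.817e+01] [ 0.5 -0.7 -1.6] 43.875
paneltop 1457 lo [ -3.9 -19.9 -37.9] hi [  3.8  18.5 -26.8] rect -0.0 -0.1 40.6 8.0 89.8 hsv [ 21.  17. 149.]
foot 1297 lo [-15.  -20.   21.9] hi [13.9  3.2 31.7] rect -0.5 -6.3 28.0 29.7 89.3 hsv [70. 21. 24.]
edge 855 lo [ -4.7 -20.1 -34.5] hi [  4.7 -16.4   8.6] rect 0.4 -18.9 10.1 3.9 14.7 hsv [ 21.  16. 125.]
gap 0.008506941672556218
```

Request:
{"fn": "play_rows", "kwargs": {"motion": [[-1,[0,0,0],[0,0,-9.77]],[-1,[0,0,0],[0,0,-9.77]],[-1,[0,0,0],[0,0,-9.77]],[-1,[0,0,0],[0,0,-9.77]],[-1,[0,0,0],[0,0,-9.77]],[-1,[0,0,0],[0,0,-9.77]],[-1,[0,0,0],[0,0,-9.77]]]}}

```text
time: 44.8
tool_pos: [0.3673, 0.2091, 0.1803]
ee_rot: [3.138, 0.004, -0.34]
force: [0.1, -0.1, -1.1]
finger_gap: 0.0086
```

Request:
{"fn": "play_rows", "kwargs": {"motion": [[-1,[0.0309,0.0345,0],[0,0,0]],[-1,[0.0309,0.0345,0],[0,0,0]],[-1,[0.0309,0.0345,0],[0,0,0]],[-1,[0.0309,0.0345,0],[0,0,0]],[-1,[0.0309,0.0345,0],[0,0,0]],[-1,[0.0309,0.0345,0],[0,0,0]],[-1,[0.0309,0.0345,0],[0,0,0]],[-1,[0.0309,0.0345,0],[0,0,0]],[-1,[0.0309,0.0345,0],[0,0,0]],[-1,[0,0,0],[0,0,0]]]}}

```text
time: 46.05
tool_pos: [0.5245, -0.1784, 0.1802]
ee_rot: [-3.142, 0.005, -0.349]
force: [0.3, 0.2, -0.7]
finger_gap: 0.0089
```

Request:
{"fn": "play_rows", "kwargs": {"motion": [[-1,[0,0,0.03],[0,0,0]],[-1,[0,0,0.025],[0,0,0]],[-1,[0,0,0],[0,0,0]],[-1,[0,0,0],[0,0,0]]]}}

```text
time: 46.55
tool_pos: [0.5252, -0.1759, 0.1285]
ee_rot: [-3.141, 0.001, -0.345]
force: [-0.7, 0.4, -1.7]
finger_gap: 0.0088
```

```bash
python3 cellhand.py wrist w20; python3 gap.py w20 450.3 -265.7 70.2 2>&1| awk '{print $1,$2,$3}'
```

```text
[ 0.5252 -0.1759  0.1285] [-1.7999e+02  4.0000e-02 -1.9750e+01] [-0.7  0.4 -1.7] 46.55
paneltop 1423 lo [ -3.7 -19.6 -38. ] hi [  3.8  18.4 -26.5] rect -0.0 0.1 8.0 40.4 0.0 hsv [ 21.  16. 154.]
foot 1238 lo [-13.2 -19.7  21.7] hi [14.8  1.6 31.4] rect 0.8 -6.0 28.1 29.0 89.8 hsv [60. 13. 25.]
edge 854 lo [ -3.4 -19.7 -34.7] hi [  6.  -16.    8.2] rect 1.7 -18.5 10.3 4.3 14.7 hsv [ 21.  16. 129.]
gap 0.00883573019864919
24 [nan nan
32 [nan nan
40 [-3.2 nan
48 [-2.8 -7.9
56 [-2.8 -7.8
64 [-3.5 -7.7
72 [-2.9 nan
80 [-3.2 -8.
88 [-3.1 -7.8
96 [-2.9 -7.9
104 [-3. -7.9
112 [-3.2 -8.
120 [-3. -7.9
128 [-3.5 -8.
136 [-3.3 nan
144 [-3.4 -7.9
152 [-3.8 nan
160 [-4.1 nan
fence mid slope
blade front edge
```

View pics/w20.png

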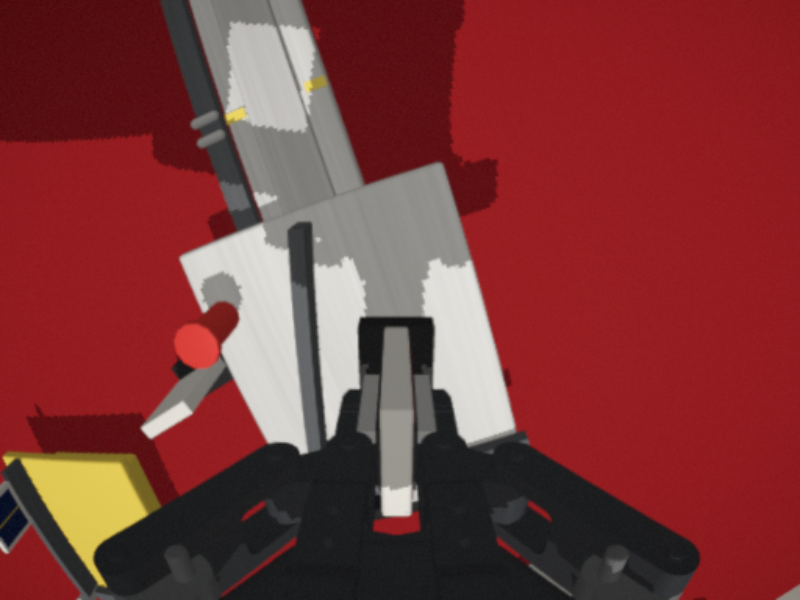

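Cell A hangs in front of and parallel to the fence (300, 330). Move in and lower it.

Request:
{"fn": "play_rows", "kwargs": {"motion": [[-1,[-0.013,0,0.02],[0,0,0]],[-1,[0,0,0.015],[0,0,0]],[-1,[0,0,0.008],[0,0,0]],[-1,[0,0,0.002],[0,0,0]],[-1,[0,0,0],[0,0,0]],[-1,[0,0,0],[0,0,0]]]}}

```text
time: 47.35
tool_pos: [0.5138, -0.1723, 0.0843]
ee_rot: [3.142, -0.001, -0.345]
force: [0.1, -0.9, -1.5]
finger_gap: 0.0085
```

Request:
{"fn": "play_rows", "kwargs": {"motion": [[-1,[0,0,0.001],[0,0,0]],[-1,[0,0,0],[0,0,0]]]}}

```text
time: 47.6
tool_pos: [0.5132, -0.1721, 0.0827]
ee_rot: [-3.142, -0.0, -0.345]
force: [-0.9, -0.1, -0.8]
finger_gap: 0.0087
```

Request:
{"fn": "play_rows", "kwargs": {"motion": [[-1,[0,0,0.001],[0,0,0]],[-1,[0,0,0],[0,0,0]]]}}

```text
time: 47.85
tool_pos: [0.5131, -0.1721, 0.0815]
ee_rot: [-3.142, 0.0, -0.345]
force: [0.2, -0.4, -2.0]
finger_gap: 0.0085
```

Request:
{"fn": "play_rows", "kwargs": {"motion": [[-1,[-0.005,0,0],[0,0,0]],[-1,[-0.004,0,0],[0,0,0]],[-1,[0,0,0],[0,0,0]],[-1,[0,0,0],[0,0,0]]]}}

```text
time: 48.35
tool_pos: [0.5047, -0.1691, 0.0817]
ee_rot: [3.142, -0.0, -0.345]
force: [-0.7, -0.3, -0.9]
finger_gap: 0.0086
```

Request:
{"fn": "play_rows", "kwargs": {"motion": [[-1,[-0.001,0,0],[0,0,0]],[-1,[0,0,0.0005],[0,0,0]]]}}

```text
time: 48.6
tool_pos: [0.5038, -0.1687, 0.0812]
ee_rot: [3.142, -0.0, -0.345]
force: [-0.0, 0.0, 0.0]
finger_gap: 0.0086
```

```bash
python3 cellhand.py wrist w21; cat > fl.py <<'E'
import sys
from h import *
# fence-frame profile: fence mid/front and foot back/front per s-slice. args tag px py ang
tag=sys.argv[1]; px,py,a=map(float,sys.argv[2:5]); a=np.radians(a)
D=np.load(tag+'.npz');P,im,ok=D['P'],D['im'],D['ok'];V=cv2.cvtColor(im,cv2.COLOR_BGR2HSV)[...,2].astype(int)
q=P[...,:2]*1000-[px,py];s=q@[np.cos(a),np.sin(a)];o=q@[np.sin(a),-np.cos(a)];Z=P[...,2]*1000
F=[]
for s0 in range(8,164,6):
    k=ok&(s>=s0)&(s<s0+6)&(V<110)
    f=k&(o>-14)&(o<6)&(Z>64.5)&(Z<73); t=k&(o>-5)&(o<45)&(Z>54)&(Z<62)
    g=lambda m,p:np.percentile(o[m],p).round(1) if m.sum()>5 else np.nan
    print(s0+3,'fence',g(f,4),g(f,50),g(f,96),'foot',g(t,3),g(t,97))
    if f.sum()>5:F.append((s0+3,g(f,50)))
F=np.array(F)
if len(F)>3: print('fence slope deg %.2f'%np.degrees(np.polyfit(*F.T,1)[0]))
E
python3 fl.py w21 450.3 -265.7 70.2
```

```text
[ 0.5038 -0.1687  0.0812] [ 1.800e+02 -1.000e-02 -1.978e+01] [-0.  0.  0.] 48.6
paneltop 1418 lo [ -3.7 -19.6 -38. ] hi [  3.8  18.6 -26.6] rect 0.0 0.1 40.3 8.0 90.0 hsv [ 21.  16. 150.]
foot 1918 lo [-24.4 -28.5  12.7] hi [14.8  4.7 31.4] rect -4.7 -2.7 54.5 40.5 90.0 hsv [90. 12. 32.]
edge 852 lo [ -3.4 -19.8 -34.5] hi [  5.9 -16.1   8.2] rect 1.6 -18.5 10.1 3.9 15.3 hsv [ 21.  16. 126.]
gap 0.008635743490364872
11 fence nan nan nan foot nan nan
17 fence nan nan nan foot nan nan
23 fence nan nan nan foot nan nan
29 fence nan nan nan foot nan nan
35 fence nan nan nan foot nan nan
41 fence nan nan nan foot nan nan
47 fence nan nan nan foot nan nan
53 fence nan nan nan foot nan nan
59 fence nan nan nan foot nan nan
65 fence nan nan nan foot nan nan
71 fence nan nan nan foot nan nan
77 fence nan nan nan foot nan nan
83 fence nan nan nan foot nan nan
89 fence -7.4 -6.7 -5.8 foot nan nan
95 fence -7.4 -5.8 -4.4 foot nan nan
101 fence -7.3 -5.2 -3.0 foot -0.5 32.8
107 fence -7.2 -3.9 -0.5 foot -0.4 32.6
113 fence -7.1 -3.6 -0.7 foot -0.3 32.1
119 fence -7.3 -3.8 -0.4 foot -0.4 32.2
125 fence -7.5 -3.7 -0.4 foot -0.3 32.6
131 fence -7.9 -4.2 -0.5 foot -0.4 32.1
137 fence -8.0 -4.1 -0.4 foot -0.5 -0.3
143 fence -7.9 -4.3 -0.6 foot -0.5 -0.3
149 fence -8.0 -4.1 -0.5 foot -0.6 -0.3
155 fence -8.2 -4.4 -0.7 foot -0.7 -0.4
161 fence -7.4 -4.0 -0.8 foot -4.9 -0.6
fence slope deg 1.31
```

Request:
{"fn": "play_rows", "kwargs": {"motion": [[-1,[-0.001,0,0],[0,0,0]],[-1,[-0.0006,0,0],[0,0,0]],[-1,[0,0,0],[0,0,0]]]}}

```text
time: 49.02
tool_pos: [0.5022, -0.1682, 0.0811]
ee_rot: [3.142, 0.0, -0.345]
force: [-0.5, 0.2, -1.5]
finger_gap: 0.0088
```

Request:
{"fn": "play_rows", "kwargs": {"motion": [[-0.4,[0,0,0],[0,0,0]],[-0.4,[0,0,0],[0,0,0]],[-0.4,[0,0,0],[0,0,0]],[-0.4,[0,0,-0.01],[0,0,0]],[-0.4,[0,0,-0.03],[0,0,0]],[-0.4,[0,0,-0.04],[0,0,0]],[-0.4,[0,0,-0.03],[0,0,0]],[1,[0,0,0],[0,0,0]],[1,[0,0,0],[0,0,0]]]}}

```text
time: 50.15
tool_pos: [0.5019, -0.168, 0.1906]
ee_rot: [-3.142, 0.001, -0.345]
force: [0.2, -0.2, -0.1]
finger_gap: 0.0612
```

```bash
python3 look.py wrist w22;python3 fl.py w22 450.3 -265.7 70.2|awk 'NR>6'; python3 look.py top t22; python3 m1.py t22|egrep 'celltop|cellall|fence69|grip'
```

```text
[ 0.5019 -0.168   0.1906] [-1.800e+02  4.000e-02 -1.978e+01] [ 0.2 -0.2 -0.1] 50.15
47 fence -6.2 -3.1 -0.0 foot nan nan
53 fence -6.0 -2.9 0.1 foot nan nan
59 fence -5.8 -2.7 0.2 foot nan nan
65 fence -6.6 -3.5 0.2 foot nan nan
71 fence -6.3 -3.4 -0.4 foot nan nan
77 fence -6.2 -3.3 -0.4 foot nan nan
83 fence -6.0 -3.1 -0.2 foot nan nan
89 fence -6.7 -3.0 -0.1 foot 3.4 31.0
95 fence -6.7 -3.3 -0.0 foot 3.4 30.9
101 fence -6.5 -3.2 0.1 foot 3.3 30.8
107 fence -6.4 -3.4 0.1 foot 3.5 30.7
113 fence -6.2 -3.4 -0.5 foot 2.7 30.6
119 fence -6.9 -3.3 -0.5 foot 0.0 30.5
125 fence -6.8 -4.0 -0.4 foot 2.9 30.5
131 fence -6.7 -3.9 -0.3 foot 9.8 28.9
137 fence -6.5 -3.3 -0.2 foot nan nan
143 fence -6.4 -3.6 -0.2 foot nan nan
149 fence -6.4 -3.6 -0.7 foot nan nan
155 fence -7.1 -4.0 -0.8 foot -0.5 -0.3
161 fence -7.1 -3.9 -0.8 foot -4.7 -0.4
fence slope deg -0.30
[ 0.5015 -0.1679  0.1898] [-1.7999e+02  1.2000e-01 -1.9780e+01] [-0.8 -0.3  0.3] 50.2
fence69 97 pt 474.8 140.9 ang 68.84 across -4.8..5.5 along -56.5..52.5 z 68.9
grip 167 pt 450.7 341.5 ang -0.32 across -10.3..10.8 along -35.0..35.3 z 48.9
griprect 222 c 451.2 341.9 size 22.6 73.4 ang 88.0 z med 48.1
```

Cell A is flush within about 1 mm. Go to cell B.

Request:
{"fn": "play_rows", "kwargs": {"motion": [[1,[-0.0308,0.0334,0],[0,0,0]],[1,[-0.0308,0.0334,0],[0,0,0]],[1,[-0.0308,0.0334,0],[0,0,0]],[1,[0,0,0],[0,0,9.98]],[1,[0,0,0],[0,0,9.98]],[1,[0,0,0],[0,0,9.98]],[1,[0,0,0],[0,0,9.98]],[1,[0,0,0],[0,0,9.98]],[1,[0,0,0],[0,0,9.98]],[1,[0,0,0],[0,0,0]]]}}

```text
time: 51.5
tool_pos: [0.3809, -0.2307, 0.1898]
ee_rot: [3.14, 0.002, -1.388]
force: [-0.5, -1.0, 0.3]
finger_gap: 0.0855
```

Request:
{"fn": "play_rows", "kwargs": {"motion": [[1,[0,0,0],[0,0,0]],[1,[0,0,0],[0,0,0]]]}}

```text
time: 51.75
tool_pos: [0.3813, -0.2311, 0.1908]
ee_rot: [3.141, 0.0, -1.389]
force: [0.6, -0.7, 0.4]
finger_gap: 0.0855
```

```bash
python3 look.py wrist w23; python3 m1.py w23|egrep 'cell'; python3 - <<'E'
from h import *
D=np.load('w23.npz');P,im,ok=D['P'],D['im'],D['ok'];V=cv2.cvtColor(im,cv2.COLOR_BGR2HSV)
# visible face colours per side: project to cell frame about (381,-231), yaw 10.3
a=np.radians(10.3);q=P[...,:2]*1000-[381,-231];y=-q[...,0]*np.sin(a)+q[...,1]*np.cos(a);x=q[...,0]*np.cos(a)+q[...,1]*np.sin(a);Z=P[...,2]*1000
for nm,m in(('-y face',(y<-3.5)&(y>-9)),('+y face',(y>3.5)&(y<9))):
    k=ok&m&(abs(x)<17)&(Z>18)&(Z<66);print(nm,k.sum(),np.median(im[k],0) if k.any() else '')
t=ok&(abs(x)<30)&(abs(y)<25)&(Z<15)&(Z>5)&(V[...,2]<90);print('foot xy lo/hi in cell frame',np.percentile(x[t],[2,98]),np.percentile(y[t],[2,98]))
E
```

```text
[ 0.3813 -0.2311  0.1908] [ 1.7998e+02  2.0000e-02 -7.9590e+01] [ 0.6 -0.7  0.4] 51.75
celltop 394 c 385.9 -182.8 size 39.7 9.5 ang 11.4 z med 70.5
cellall 986 c 386.2 -182.9 size 40.2 29.6 ang 12.6 z med 53.3
-y face 0 
+y face 0 Traceback (most recent call last):
  File "<stdin>", line 7, in <module>
    return _quantile_unchecked(
        a, q, axis, out, overwrite_input, method, keepdims, weights)
    return _ureduce(a,
                    func=_quantile_ureduce_func,
    ...<5 lines>...
                    overwrite_input=overwrite_input,
                    method=method)
    r = func(a, **kwargs)
    result = _quantile(arr,
                       quantiles=q,
    ...<2 lines>...
                       out=out,
                       weights=wgt)
    slices_having_nans = np.isnan(arr[-1, ...])
                                  ~~~^^^^^^^^^
IndexError: index -1 is out of bounds for axis 0 with size 0
```

View pics/w23.png

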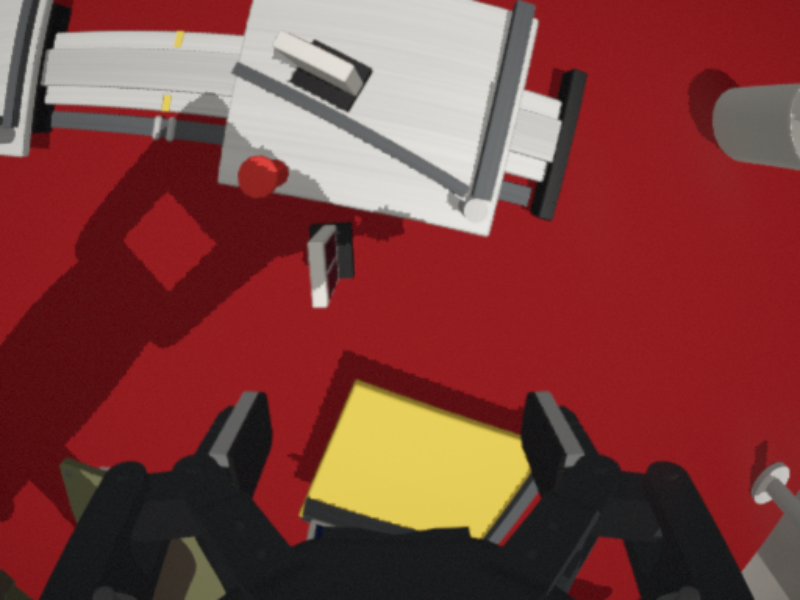

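Cell B was knocked about 5 cm and now stands at (328, 265) in the picture, dark face still toward −y. I follow it to (385.9, −182.8) mm. The view also shows cell A flush at the fence.

Request:
{"fn": "play_rows", "kwargs": {"motion": [[1,[-0.0467,-0.0132,0],[0,0,-1.2]],[1,[0,0,0.02],[0,0,0]],[1,[0,0,0.04],[0,0,0]],[1,[0,0,0],[0,0,0]],[1,[0,0,0],[0,0,0]]]}}

```text
time: 52.42
tool_pos: [0.3865, -0.1833, 0.1323]
ee_rot: [-3.141, -0.001, -1.369]
force: [-0.5, 0.2, 0.0]
finger_gap: 0.0854
```

```bash
python3 look.py wrist w24; python3 m1.py w24|egrep 'cell'
```

```text
[ 0.3865 -0.1833  0.1323] [-1.7995e+02 -5.0000e-02 -7.8450e+01] [-0.5  0.2  0. ] 52.425
celltop 600 c 385.7 -182.6 size 40.4 8.7 ang 12.0 z med 70.5
cellall 1613 c 385.9 -182.4 size 40.9 27.7 ang 12.3 z med 31.1
```

Request:
{"fn": "play_rows", "kwargs": {"motion": [[1,[0,0,0.03],[0,0,0]],[1,[0,0,0.03],[0,0,0]],[1,[0,0,0.02],[0,0,0]],[1,[0,0,0.014],[0,0,0]],[1,[0,0,0.004],[0,0,0]],[1,[0,0,0],[0,0,0]],[-1,[0,0,0],[0,0,0]],[-1,[0,0,0],[0,0,0]],[-1,[0,0,0],[0,0,0]],[-1,[0,0,0],[0,0,0]]], "squeeze": 40}}

```text
time: 53.72
tool_pos: [0.3861, -0.1829, 0.0332]
ee_rot: [-3.141, -0.0, -1.369]
force: [0.3, -0.4, -0.3]
finger_gap: 0.0123
```

Request:
{"fn": "play_rows", "kwargs": {"motion": [[-1,[0,0,0],[0,0,0]],[-1,[0,0,0],[0,0,0]],[-1,[0,0,0],[0,0,0]],[-1,[0,0,-0.02],[0,0,0]],[-1,[0,0,-0.05],[0,0,0]],[-1,[0,0,-0.06],[0,0,0]],[-1,[0,0,-0.03],[0,0,0]],[-1,[0,0,0],[0,0,0]]]}}

```text
time: 54.72
tool_pos: [0.3873, -0.1837, 0.1958]
ee_rot: [-3.137, -0.004, -1.369]
force: [0.4, 0.7, -1.8]
finger_gap: 0.0087
```

```bash
python3 cellhand.py wrist w25
```

```text
[ 0.3873 -0.1837  0.1958] [-179.77   -0.23  -78.46] [ 0.4  0.7 -1.8] 54.725
paneltop 1489 lo [ -3.8 -19.7 -38.3] hi [  3.9  19.4 -26.5] rect -0.0 0.4 8.0 41.5 0.1 hsv [ 21.  16. 150.]
foot 1309 lo [-14.7 -19.9  21.5] hi [14.2  3.3 32. ] rect -0.2 -6.4 27.7 30.0 89.8 hsv [75. 21. 24.]
edge 858 lo [ -4.5 -20.  -34.3] hi [  4.9 -16.1   8.7] rect 0.7 -18.8 10.4 4.4 17.5 hsv [ 20.  16. 125.]
gap 0.008696987684161632
```

Request:
{"fn": "play_rows", "kwargs": {"motion": [[-1,[0,0,0],[0,0,-9.78]],[-1,[0,0,0],[0,0,-9.78]],[-1,[0,0,0],[0,0,-9.78]],[-1,[0,0,0],[0,0,-9.78]],[-1,[0,0,0],[0,0,-9.78]],[-1,[0,0,0],[0,0,-9.78]],[-1,[0.0423,0.0019,0],[0,0,0]],[-1,[0.0423,0.0019,0],[0,0,0]],[-1,[0.0423,0.0019,0],[0,0,0]],[-1,[0,0,0],[0,0,0]]]}}

```text
time: 56.02
tool_pos: [0.5035, -0.2311, 0.1889]
ee_rot: [-3.14, 0.006, -0.345]
force: [-0.2, -0.3, -1.4]
finger_gap: 0.0084
```

Request:
{"fn": "play_rows", "kwargs": {"motion": [[-1,[0,0,0.03],[0,0,0]],[-1,[0,0,0.037],[0,0,0]],[-1,[0,0,0],[0,0,0]],[-1,[0,0,0],[0,0,0]],[-1,[0,0,0],[0,0,0]]]}}

```text
time: 56.65
tool_pos: [0.5043, -0.2317, 0.1281]
ee_rot: [3.141, -0.003, -0.345]
force: [1.0, -0.9, -1.4]
finger_gap: 0.0088
```

```bash
python3 cellhand.py wrist w26;python3 fl.py w26 450.3 -265.7 70.2
```

```text
[ 0.5043 -0.2317  0.1281] [ 1.7996e+02 -1.7000e-01 -1.9790e+01] [ 1.  -0.9 -1.4] 56.65
paneltop 1433 lo [ -3.7 -19.3 -38.6] hi [  3.8  18.8 -26.8] rect 0.0 0.5 8.0 40.7 0.0 hsv [ 21.  16. 154.]
foot 1258 lo [-13.1 -19.4  21.3] hi [15.2  3.4 31.6] rect 1.2 -5.8 29.8 28.0 0.3 hsv [60. 12. 25.]
edge 846 lo [ -3.4 -19.6 -34.3] hi [  6.  -15.8   8.3] rect 1.6 -18.4 10.3 4.4 13.5 hsv [ 20.  17. 130.]
gap 0.008821864622143804
11 fence -6.4 -2.8 0.2 foot 0.2 0.5
17 fence -6.7 -3.2 0.2 foot 0.2 0.6
23 fence -6.5 -2.8 0.2 foot 0.3 0.6
29 fence -6.2 -2.6 0.5 foot 0.4 0.7
35 fence -6.2 -2.6 0.4 foot 0.4 0.7
41 fence -6.4 -2.7 0.5 foot -0.1 0.6
47 fence -6.5 -3.0 0.4 foot -0.3 0.0
53 fence -6.5 -2.8 0.4 foot -0.5 -0.1
59 fence -6.6 -3.2 0.2 foot -0.5 -0.2
65 fence -6.4 -3.0 0.2 foot -0.4 -0.2
71 fence -6.7 -2.9 0.3 foot -0.4 0.4
77 fence -7.1 -3.3 0.2 foot 0.1 0.5
83 fence -6.8 -3.1 0.2 foot 0.0 0.5
89 fence -7.2 -3.4 0.0 foot 0.0 31.6
95 fence -7.6 -3.6 -0.1 foot -0.1 31.6
101 fence -7.3 -3.7 -0.2 foot -0.4 31.6
107 fence -7.6 -3.8 -0.4 foot -0.5 31.7
113 fence -7.4 -3.6 0.0 foot 0.0 31.7
119 fence -7.7 -3.7 -0.1 foot -0.1 31.8
125 fence -7.5 -3.4 -0.4 foot -0.4 31.8
131 fence -7.5 -3.8 -0.0 foot -0.6 30.4
137 fence -8.0 -3.8 -0.4 foot -0.6 -0.0
143 fence -7.7 -3.6 -0.2 foot -0.7 0.0
149 fence -7.5 -3.9 -0.5 foot -0.6 0.0
155 fence -6.9 -3.5 -0.3 foot -1.0 -0.1
161 fence -6.9 -3.0 -0.5 foot -0.5 -0.0
fence slope deg -0.39
```

Request:
{"fn": "play_rows", "kwargs": {"motion": [[-1,[-0.012,0,0.02],[0,0,0]],[-1,[0,0,0.015],[0,0,0]],[-1,[0,0,0.008],[0,0,0]],[-1,[0,0,0.002],[0,0,0]],[-1,[0,0,0],[0,0,0]],[-1,[0,0,0],[0,0,0]]]}}

```text
time: 57.45
tool_pos: [0.4927, -0.2274, 0.0818]
ee_rot: [3.141, -0.001, -0.345]
force: [-0.6, -0.3, -0.8]
finger_gap: 0.0083
```

Request:
{"fn": "play_rows", "kwargs": {"motion": [[-1,[-0.005,0,0.001],[0,0,0]],[-1,[-0.003,0,0],[0,0,0]],[-1,[0,0,0],[0,0,0]]]}}

```text
time: 57.82
tool_pos: [0.4844, -0.2243, 0.0803]
ee_rot: [3.142, 0.0, -0.345]
force: [-1.5, 0.7, -0.5]
finger_gap: 0.0086
```

```bash
python3 cellhand.py wrist w27|egrep '\[';python3 fl.py w27 450.3 -265.7 70.2|grep -v nan
```

```text
[ 0.4844 -0.2243  0.0803] [180.     0.   -19.79] [-1.5  0.7 -0.5] 57.825
paneltop 1439 lo [ -3.6 -19.4 -38.5] hi [  3.8  19.  -26.2] rect 0.0 1.0 41.5 8.0 90.0 hsv [ 21.  16. 144.]
foot 1595 lo [-24.2 -28.8  12.1] hi [15.   7.1 31.2] rect -4.6 -3.0 40.7 54.0 0.0 hsv [90. 12. 39.]
edge 802 lo [ -3.4 -19.5 -34.2] hi [  6.  -15.8   5.2] rect 1.6 -18.2 10.3 4.2 13.9 hsv [ 20.  17. 120.]
41 fence -7.3 -5.0 -2.9 foot -0.2 33.3
47 fence -7.1 -4.0 -0.4 foot -0.3 33.2
53 fence -7.2 -3.6 -0.3 foot -0.1 32.9
59 fence -7.2 -3.8 -0.4 foot -0.1 33.2
65 fence -7.2 -3.7 -0.2 foot -0.1 33.2
71 fence -7.4 -3.8 -0.4 foot -0.2 33.2
77 fence -8.0 -4.0 -0.2 foot -0.3 -0.0
83 fence -7.8 -3.8 -0.2 foot -0.3 -0.1
89 fence -8.0 -4.1 -0.4 foot -0.3 31.4
95 fence -7.8 -4.0 -0.3 foot -0.3 31.5
101 fence -7.5 -4.1 -0.5 foot -0.4 31.7
107 fence -7.8 -4.0 -0.5 foot -0.5 31.6
113 fence -8.0 -4.1 -0.6 foot -0.2 31.5
119 fence -8.0 -4.1 -0.4 foot -0.2 31.4
125 fence -7.7 -4.0 -0.5 foot -0.3 30.9
131 fence -8.1 -4.3 -0.7 foot -0.6 29.6
137 fence -7.9 -4.2 -0.4 foot -0.7 -0.2
143 fence -8.2 -4.2 -0.7 foot -0.6 -0.2
149 fence -7.9 -4.2 -0.6 foot -0.8 -0.4
155 fence -8.2 -4.1 -0.7 foot -0.6 -0.3
161 fence -8.1 -4.1 -0.9 foot -0.9 -0.5
fence slope deg 0.36
```

Request:
{"fn": "play_rows", "kwargs": {"motion": [[-1,[-0.001,0,0],[0,0,0]],[-1,[-0.0012,0,0],[0,0,0]],[-1,[0,0,0],[0,0,0]],[-0.4,[0,0,0],[0,0,0]],[-0.4,[0,0,0],[0,0,0]],[-0.4,[0,0,0],[0,0,0]],[-0.4,[0,0,-0.01],[0,0,0]],[-0.4,[0,0,-0.03],[0,0,0]],[-0.4,[0,0,-0.04],[0,0,0]],[-0.4,[0,0,-0.04],[0,0,0]]]}}

```text
time: 59.12
tool_pos: [0.4825, -0.2236, 0.202]
ee_rot: [3.141, -0.0, -0.345]
force: [0.9, -0.2, -0.2]
finger_gap: 0.0254
```

Request:
{"fn": "play_rows", "kwargs": {"motion": [[-0.4,[0,-0.03,-0.03],[0,0,0]],[-0.4,[0,0,0],[0,0,0]],[-0.4,[0,0,0],[0,0,0]]]}}

```text
time: 59.5
tool_pos: [0.4923, -0.1955, 0.2295]
ee_rot: [3.141, 0.001, -0.345]
force: [-0.1, 0.9, -0.2]
finger_gap: 0.0257
```

```bash
python3 look.py wrist w28;python3 fl.py w28 450.3 -265.7 70.2|awk 'NR%2==0'; python3 m1.py w28|egrep 'redhigh|plate '; python3 look.py top t28; python3 m1.py t28|egrep 'celltop|cellall|grip'
```

```text
[ 0.4923 -0.1955  0.2295] [ 1.7998e+02  5.0000e-02 -1.9760e+01] [-0.1  0.9 -0.2] 59.5
17 fence -7.3 -2.8 0.6 foot nan nan
29 fence -5.8 -2.5 -0.2 foot 1.9 30.9
41 fence -5.6 -3.3 -0.1 foot 4.0 31.2
53 fence -5.4 -3.1 0.2 foot 4.1 31.0
65 fence -6.2 -2.9 0.3 foot 3.2 30.8
77 fence -5.9 -3.2 -0.5 foot nan nan
89 fence -5.7 -3.4 -0.4 foot 3.2 30.5
101 fence -6.5 -3.4 -0.2 foot 3.6 31.4
113 fence -6.3 -3.2 -0.1 foot 3.7 31.3
125 fence -6.6 -3.6 -0.5 foot 3.8 31.2
137 fence -8.0 -4.0 -0.9 foot -0.4 -0.3
149 fence -6.8 -3.7 -0.7 foot nan nan
161 fence -7.7 -4.2 -0.7 foot nan nan
plate 13403 c 498.1 -187.3 size 161.5 146.3 ang 88.3 z med 45.8
redhigh 464 c 439.7 -143.7 size 22.0 22.6 ang 21.8 z med 87.4
[ 0.4919 -0.1955  0.2286] [ 1.800e+02  1.400e-01 -1.979e+01] [ 0.1  0.5 -0.5] 59.55
grip 176 pt 450.9 341.7 ang -1.81 across -10.3..10.3 along -35.6..35.3 z 48.4
griprect 222 c 451.1 342.1 size 23.5 73.8 ang 88.2 z med 48.0
```

Both cells are flush to about 1 mm. Now go over the knob.

Request:
{"fn": "play_rows", "kwargs": {"motion": [[1,[0,0,0],[0,0,10.27]],[1,[0,0,0],[0,0,10.27]],[1,[0,0,0],[0,0,10.27]],[1,[0,0,0],[0,0,10.27]],[1,[0,0,0],[0,0,10.27]],[1,[0,0,0],[0,0,10.27]],[1,[0,0,0],[0,0,10.27]],[1,[-0.0252,0.0271,0],[0,0,0]],[1,[-0.0252,0.0271,0],[0,0,0]],[1,[0,0,0],[0,0,0]]]}}

```text
time: 60.85
tool_pos: [0.4383, -0.1426, 0.2284]
ee_rot: [3.139, 0.001, -1.6]
force: [-0.2, 0.2, -0.9]
finger_gap: 0.0856
```

Request:
{"fn": "play_rows", "kwargs": {"motion": [[1,[0,0,0.04],[0,0,0]],[1,[0,0,0.04],[0,0,0]],[1,[0,0,0],[0,0,0]],[1,[0,0,0],[0,0,0]]]}}

```text
time: 61.35
tool_pos: [0.4408, -0.1442, 0.1511]
ee_rot: [-3.141, -0.0, -1.601]
force: [-0.3, -0.3, 0.7]
finger_gap: 0.0853
```

```bash
python3 look.py wrist w29;python3 fl.py w29 450.3 -265.7 70.2|awk 'NR%3==0'; python3 m1.py w29|egrep 'redhigh|plate '
```

```text
[ 0.4408 -0.1442  0.1511] [-1.7995e+02 -2.0000e-02 -9.1710e+01] [-0.3 -0.3  0.7] 61.35
23 fence -6.6 -3.0 0.5 foot 0.4 0.7
41 fence -6.7 -3.0 0.4 foot 0.6 31.3
59 fence -6.6 -3.1 0.2 foot 0.4 31.5
77 fence -6.6 -3.2 -0.0 foot 0.1 0.3
95 fence -6.9 -3.4 -0.2 foot -0.2 31.4
113 fence -6.8 -3.3 -0.2 foot -0.1 31.3
131 fence -7.0 -3.4 -0.2 foot -0.2 30.3
149 fence -7.5 -3.9 -0.7 foot -0.9 -0.6
fence slope deg -0.27
plate 22861 c 497.7 -192.0 size 171.0 145.9 ang 88.3 z med 45.8
plate 1210 c 503.5 74.2 size 37.2 148.9 ang 76.5 z med 45.3
plate 2005 c 522.6 119.0 size 45.4 115.4 ang 88.3 z med 45.5
redhigh 874 c 439.9 -144.1 size 22.8 23.2 ang 45.4 z med 87.3
redhigh 143 c 226.9 265.5 size 21.3 19.0 ang 81.5 z med 45.0
```

Request:
{"fn": "play_rows", "kwargs": {"motion": [[1,[0,0,0.03],[0,0,0]],[1,[0,0,0.03],[0,0,0]],[1,[0,0,0.02],[0,0,0]],[1,[0,0,0.011],[0,0,0]],[1,[0,0,0],[0,0,0]],[-1,[0,0,0],[0,0,0]],[-1,[0,0,0],[0,0,0]],[-1,[0,0,0],[0,0,0]],[-1,[0,0,0],[0,0,0]],[-1,[0,0,0],[0,0,0]]], "squeeze": 40}}

```text
time: 62.65
tool_pos: [0.4403, -0.144, 0.0598]
ee_rot: [-3.141, -0.001, -1.6]
force: [-2.0, -2.2, 3.6]
finger_gap: 0.0217
```

Request:
{"fn": "play_rows", "kwargs": {"motion": [[-1,[0,0,0],[0,0,0]],[-1,[0,0,0],[0,0,0]]]}}

```text
time: 62.9
tool_pos: [0.4404, -0.144, 0.0598]
ee_rot: [-3.141, -0.001, -1.6]
force: [-2.0, -3.1, 5.6]
finger_gap: 0.0219
```

```bash
python3 look.py wrist w30;python3 fl.py w30 450.3 -265.7 70.2|awk 'NR%3==0'
```

```text
[ 0.4404 -0.144   0.0598] [-1.7997e+02 -6.0000e-02 -9.1660e+01] [-2.  -3.1  5.6] 62.9
23 fence -7.5 -3.4 0.1 foot -0.4 0.3
41 fence -7.1 -3.4 0.0 foot -0.2 31.3
59 fence -7.3 -3.5 -0.2 foot -0.3 31.6
77 fence -7.5 -3.6 -0.1 foot -0.5 0.1
95 fence -7.5 -3.7 -0.5 foot -0.5 31.3
113 fence -7.6 -3.8 -0.6 foot -0.7 31.3
131 fence -7.8 -4.1 -0.7 foot -0.9 30.3
149 fence -7.8 -3.9 -0.6 foot -0.9 -0.3
fence slope deg -0.35
```

Knob held and cells still flush. Slide slowly along the rail.

Request:
{"fn": "play_rows", "kwargs": {"motion": [[-1,[-0.001,0,0],[0,0,0]],[-1,[-0.001,0,0],[0,0,0]],[-1,[-0.002,0,0],[0,0,0]],[-1,[-0.002,0,0],[0,0,0]],[-1,[-0.003,0,0],[0,0,0]],[-1,[-0.003,0,0],[0,0,0]],[-1,[-0.003,0,0],[0,0,0]],[-1,[-0.003,0,0],[0,0,0]],[-1,[-0.003,0,0],[0,0,0]],[-1,[-0.003,0,0],[0,0,0]]]}}

```text
time: 64.2
tool_pos: [0.4411, -0.1195, 0.0597]
ee_rot: [-3.141, -0.0, -1.6]
force: [-2.5, -1.2, 5.9]
finger_gap: 0.022
```

```bash
cat > chk.py <<'E'
import sys,subprocess
from h import *
s=sensors.sense(); q=s['tool_pos']*1000-[440.4,-144.0,0]; d=q[:2]@[.0297,.9996]; print('travel %.1f'%d,s['force'].round(1))
subprocess.run(f"python3 look.py wrist {sys.argv[1]}; python3 fl.py {sys.argv[1]} {450.3+.0297*d} {-265.7+.9996*d} 70.2|awk 'NR%3==0'",shell=True)
E
python3 chk.py w31
```

```text
[ 0.4411 -0.1195  0.0597] [-1.7998e+02 -1.0000e-02 -9.1680e+01] [-2.5 -1.2  5.9] 64.2
23 fence -7.4 -3.6 -0.0 foot -0.3 0.2
41 fence -7.1 -3.4 -0.0 foot -0.3 31.2
59 fence -7.4 -3.8 -0.3 foot -0.4 31.5
77 fence -7.4 -3.6 -0.2 foot -0.3 0.1
95 fence -7.7 -3.9 -0.6 foot -0.6 31.3
113 fence -7.6 -3.9 -0.6 foot -0.7 31.3
131 fence -7.7 -4.0 -0.8 foot -0.9 30.3
149 fence -8.1 -4.1 -0.7 foot -1.0 -0.3
fence slope deg -0.32
travel 24.5 [-2.5 -1.2  5.9]
```

Request:
{"fn": "play_rows", "kwargs": {"motion": [[-1,[-0.004,0,0],[0,0,0]],[-1,[-0.004,0,0],[0,0,0]],[-1,[-0.004,0,0],[0,0,0]],[-1,[-0.004,0,0],[0,0,0]],[-1,[-0.004,0,0],[0,0,0]],[-1,[-0.004,0,0],[0,0,0]],[-1,[-0.004,0,0],[0,0,0]],[-1,[-0.004,0,0],[0,0,0]],[-1,[-0.004,0,0],[0,0,0]],[-1,[-0.004,0,0],[0,0,0]]]}}

```text
time: 65.5
tool_pos: [0.4423, -0.0795, 0.0598]
ee_rot: [-3.141, -0.0, -1.6]
force: [-2.3, -1.3, 5.6]
finger_gap: 0.0218
```

Request:
{"fn": "play_rows", "kwargs": {"motion": [[-1,[-0.004,0,0],[0,0,0]],[-1,[-0.004,0,0],[0,0,0]],[-1,[-0.004,0,0],[0,0,0]],[-1,[-0.004,0,0],[0,0,0]],[-1,[-0.004,0,0],[0,0,0]],[-1,[-0.004,0,0],[0,0,0]],[-1,[-0.004,0,0],[0,0,0]],[-1,[-0.004,0,0],[0,0,0]],[-1,[-0.004,0,0],[0,0,0]],[-1,[-0.004,0,0],[0,0,0]]]}}

```text
time: 66.75
tool_pos: [0.4434, -0.0394, 0.0598]
ee_rot: [-3.141, -0.0, -1.6]
force: [-2.4, -2.1, 6.6]
finger_gap: 0.0218
```

Request:
{"fn": "play_rows", "kwargs": {"motion": [[-1,[-0.004,0,0],[0,0,0]],[-1,[-0.004,0,0],[0,0,0]],[-1,[-0.004,0,0],[0,0,0]],[-1,[-0.004,0,0],[0,0,0]],[-1,[-0.004,0,0],[0,0,0]],[-1,[-0.004,0,0],[0,0,0]],[-1,[-0.004,0,0],[0,0,0]],[-1,[-0.003,0,0],[0,0,0]],[-1,[-0.003,0,0],[0,0,0]],[-1,[-0.002,0,0],[0,0,0]]]}}

```text
time: 68.0
tool_pos: [0.4445, -0.0055, 0.0598]
ee_rot: [-3.141, -0.005, -1.598]
force: [-2.7, -15.8, 5.9]
finger_gap: 0.0218
```

```bash
python3 chk.py w32
```

```text
[ 0.4445 -0.0055  0.0598] [-179.97   -0.31  -91.57] [ -2.7 -15.8   5.9] 68.0
23 fence -7.5 -3.7 -0.1 foot -0.4 0.2
41 fence -7.1 -3.3 0.0 foot -0.2 31.4
59 fence -7.2 -3.6 -0.3 foot -0.2 31.5
77 fence -7.3 -3.6 -0.1 foot -0.7 0.1
95 fence -7.4 -3.6 -0.5 foot -0.6 31.3
113 fence -7.7 -3.9 -0.6 foot -0.7 31.3
131 fence -7.8 -4.1 -0.7 foot -0.9 30.1
149 fence -8.2 -4.1 -0.7 foot -1.0 -0.4
fence slope deg -0.32
travel 138.6 [ -2.7 -15.8   5.9]
```

Request:
{"fn": "play_rows", "kwargs": {"motion": [[-1,[0,0,0],[0,0,0]],[-1,[0,0,0],[0,0,0]]]}}

```text
time: 68.3
tool_pos: [0.4444, -0.0055, 0.0598]
ee_rot: [-3.141, -0.004, -1.599]
force: [-2.2, -11.0, 5.9]
finger_gap: 0.022
```

Request:
{"fn": "play_rows", "kwargs": {"motion": [[-1,[-0.001,0,0],[0,0,0]],[-1,[0,0,0],[0,0,0]]]}}

```text
time: 68.55
tool_pos: [0.4445, -0.0052, 0.0598]
ee_rot: [-3.141, -0.006, -1.599]
force: [-1.5, -14.1, 4.2]
finger_gap: 0.0219
```

```bash
python3 look.py wrist w33 >/dev/null; python3 look.py scene s33; python3 - <<'E'
import cv2,numpy as np
s=np.load('s33.npz');w=np.load('w33.npz')
a=cv2.resize(s['im'][120:312,180:436],(800,600))
b=w['im']
m=np.vstack([cv2.resize(s['im'][130:280,170:420],(500,300),interpolation=cv2.INTER_CUBIC),cv2.resize(b,(500,300))])
cv2.imwrite('pics/m33.png',cv2.hconcat([m]))
# heights in the wrist cloud near the gripper's +y side, world
P,ok=w['P'],w['ok']
for y0 in np.arange(-.02,.10,.01):
    k=ok&(P[...,1]>y0)&(P[...,1]<y0+.01)&(P[...,0]>.38)&(P[...,0]<.48)
    if k.sum()>5: print('y %.2f'%y0,k.sum(),'zmax %.3f'%np.percentile(P[...,2][k],98),'x at high',P[k&(P[...,2]>.03)][:,0].min().round(3) if (k&(P[...,2]>.03)).any() else '')
E
```

```text
[ 0.4444 -0.0053  0.0598] [-179.98   -0.36  -91.59] [ -2.1 -14.5   5.6] 68.6
y -0.02 4802 zmax 0.156 x at high 0.431
y -0.01 3683 zmax 0.150 x at high 0.431
y 0.00 4817 zmax 0.156 x at high 0.431
y 0.01 4025 zmax 0.156 x at high 0.442
y 0.02 2600 zmax 0.152 x at high 0.432
y 0.03 3592 zmax 0.148 x at high 0.432
y 0.04 3673 zmax 0.154 x at high 0.434
y 0.05 2496 zmax 0.157 x at high 0.452
y 0.06 1303 zmax 0.016 x at high 0.458
y 0.07 2577 zmax 0.056 x at high 0.434
y 0.08 2432 zmax 0.072 x at high 0.434
y 0.09 1122 zmax 0.072 x at high 0.434
```

View pics/m33.png

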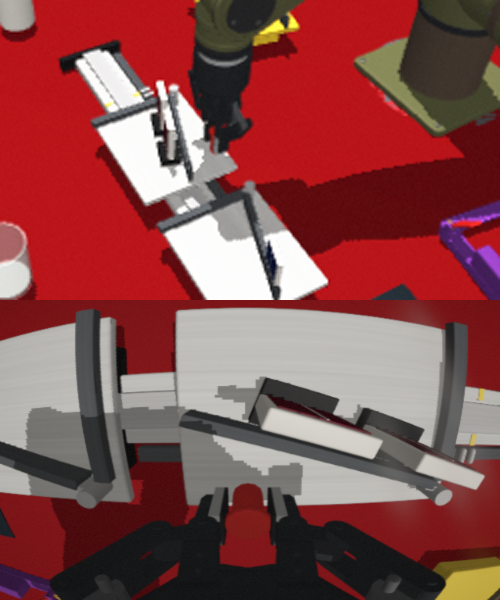

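Nothing blocks the carrier (clear gap to the reference stage, cells flush), so this is the detent's entry resistance. I'll grip tighter and push on in small steps.

Request:
{"fn": "play_rows", "kwargs": {"motion": [[-1,[0,0,0],[0,0,0]],[-1,[-0.001,0,0],[0,0,0]],[-1,[0,0,0],[0,0,0]]], "squeeze": 80}}

```text
time: 69.03
tool_pos: [0.4445, -0.0051, 0.0599]
ee_rot: [-3.141, -0.008, -1.598]
force: [-2.9, -18.1, 6.6]
finger_gap: 0.0206
```

Request:
{"fn": "play_rows", "kwargs": {"motion": [[-1,[-0.001,0,0],[0,0,0]],[-1,[0,0,0],[0,0,0]]]}}

```text
time: 69.28
tool_pos: [0.4445, -0.0049, 0.0599]
ee_rot: [-3.141, -0.01, -1.598]
force: [-2.9, -22.5, 6.4]
finger_gap: 0.0205
```

Request:
{"fn": "play_rows", "kwargs": {"motion": [[-1,[-0.001,0,0],[0,0,0]],[-1,[0,0,0],[0,0,0]]]}}

```text
time: 69.53
tool_pos: [0.4445, -0.0048, 0.0599]
ee_rot: [-3.141, -0.012, -1.597]
force: [-3.1, -25.2, 6.5]
finger_gap: 0.0205
```

```bash
python3 - <<'E'
from h import *
s=sensors.sense();print(s['joints'].round(3),s['tau'].round(1),s['ft_torque'].round(2),s['force'])
from look import *
E
python3 - <<'E'
import numpy as np,cv2
for t in('top0','t1','t17','w1','w10','w4','w33','s33','scene0'):
    D=np.load(f'{t}.npz');P,im,ok=D['P'],D['im'],D['ok'];h=cv2.cvtColor(im,cv2.COLOR_BGR2HSV).astype(int)
    k=ok&(h[...,0]>20)&(h[...,0]<35)&(h[...,1]>110)&(h[...,2]>90)&(P[...,0]>.42)&(P[...,0]<.6)&(P[...,1]>-.33)&(P[...,1]<.06)&(P[...,2]<.04)
    n,l,st,c=cv2.connectedComponentsWithStats(k.astype(np.uint8),connectivity=8)
    print(t,[tuple((1000*np.median(P[l==i],0)).round(0)) for i in range(1,n) if st[i,4]>2])
    # yaw-aligned plate extents along rail y' in row x~.56 (free of fence)
    y=P[...,1]+.0;b=ok&(abs(P[...,2]-.0465)<.003)&(abs(P[...,0]-.55)<.012);q=np.sort(P[b][:,1])
    if len(q)>5:
        g=np.where(np.diff(q)>.012)[0];print('  plate runs',[(round(1000*a[0]),round(1000*a[-1])) for a in np.split(q,g+1) if len(a)>4])
E
```

```text
[-0.124 -0.166  2.242 -0.014  1.064  1.48 ] [ 11.5 -21.8 -29.4   5.7  -0.2   0. ] [-3.86  0.61  0.04] [ -3.09376103 -25.18369361   6.4834691 ]
top0 [(np.float64(525.0), np.float64(-47.0), np.float64(21.0)), (np.float64(476.0), np.float64(-46.0), np.float64(19.0))]
  plate runs [(-473, -464), (-287, -285), (-270, -109), (68, 74), (87, 245), (702, 706)]
t1 [(np.float64(526.0), np.float64(-47.0), np.float64(21.0)), (np.float64(476.0), np.float64(-46.0), np.float64(18.0))]
  plate runs [(-473, -461), (-287, -284), (-270, -110), (68, 74), (87, 100), (128, 138), (701, 706)]
t17 [(np.float64(527.0), np.float64(-47.0), np.float64(16.0)), (np.float64(477.0), np.float64(-46.0), np.float64(17.0))]
  plate runs [(-287, -285), (-271, -111), (68, 74), (87, 245), (700, 705)]
w1 [(np.float64(478.0), np.float64(-45.0), np.float64(17.0)), (np.float64(528.0), np.float64(-47.0), np.float64(17.0))]
  plate runs [(-270, -107), (69, 74), (87, 247)]
w10 [(np.float64(478.0), np.float64(-45.0), np.float64(17.0)), (np.float64(527.0), np.float64(-46.0), np.float64(17.0))]
  plate runs [(-201, -107), (69, 75), (
[... 163 characters left out ...]
 74), (122, 247)]
w33 [(np.float64(522.0), np.float64(-196.0), np.float64(17.0)), (np.float64(473.0), np.float64(-195.0), np.float64(17.0))]
  plate runs [(-131, 31), (68, 77), (92, 165)]
s33 [(np.float64(474.0), np.float64(-196.0), np.float64(19.0)), (np.float64(526.0), np.float64(-196.0), np.float64(19.0))]
  plate runs [(-470, -460), (-131, 32), (86, 247)]
scene0 [(np.float64(474.0), np.float64(-46.0), np.float64(17.0))]
  plate runs [(-1490, -1472), (-470, -460), (-271, -107), (87, 248)]Traceback (most recent call last):
  File "<stdin>", line 3, in <module>
  File "look.py", line 3, in <module>
    n,tag=sys.argv[1:3]
    ^^^^^
ValueError: not enough values to unpack (expected 2, got 0)
```

Request:
{"fn": "play_rows", "kwargs": {"motion": [[-1,[0.003,0,0],[0,0,0]],[-1,[0.003,0,0],[0,0,0]],[-1,[0,0,0],[0,0,0]]]}}

```text
time: 69.9
tool_pos: [0.4444, -0.0062, 0.0599]
ee_rot: [-3.141, -0.001, -1.6]
force: [-2.9, -4.3, 6.2]
finger_gap: 0.0204
```

Request:
{"fn": "play_rows", "kwargs": {"motion": [[-1,[0.003,0,0],[0,0,0]],[-1,[0,0,0],[0,0,0]]]}}

```text
time: 70.15
tool_pos: [0.4443, -0.0083, 0.0599]
ee_rot: [-3.141, 0.001, -1.6]
force: [-2.5, -0.6, 6.4]
finger_gap: 0.0205
```

Request:
{"fn": "play_rows", "kwargs": {"motion": [[-1,[-0.002,0,0],[0,0,0]],[-1,[0,0,0],[0,0,0]]]}}

```text
time: 70.4
tool_pos: [0.4444, -0.0063, 0.0599]
ee_rot: [-3.141, 0.0, -1.6]
force: [-3.2, -1.0, 6.2]
finger_gap: 0.0205
```

Request:
{"fn": "play_rows", "kwargs": {"motion": [[-1,[-0.001,0,0],[0,0,0]],[-1,[0,0,0],[0,0,0]]]}}

```text
time: 70.65
tool_pos: [0.4444, -0.006, 0.0599]
ee_rot: [-3.141, -0.001, -1.6]
force: [-3.4, -4.1, 6.5]
finger_gap: 0.0206
```

Request:
{"fn": "play_rows", "kwargs": {"motion": [[-1,[-0.001,0,0],[0,0,0]],[-1,[0,0,0],[0,0,0]]]}}

```text
time: 70.9
tool_pos: [0.4444, -0.0058, 0.0599]
ee_rot: [-3.141, -0.003, -1.599]
force: [-4.3, -7.1, 7.0]
finger_gap: 0.0206
```

Request:
{"fn": "play_rows", "kwargs": {"motion": [[-1,[-0.001,0,0],[0,0,0]],[-1,[0,0,0],[0,0,0]]]}}

```text
time: 71.15
tool_pos: [0.4444, -0.0056, 0.0599]
ee_rot: [-3.141, -0.005, -1.599]
force: [-2.3, -11.8, 5.9]
finger_gap: 0.0204
```

```bash
python3 look.py scene s34 >/dev/null; python3 look.py top t34 >/dev/null; python3 look.py wrist w34; python3 - <<'E'
import numpy as np
for t in('s34','t34','w34'):
    D=np.load(f'{t}.npz');P,ok=D['P'],D['ok'];print(t,'rows x .66..0.40 step 10mm, cols y .13..-.33 step 10mm (max z mm)')
    for x in np.arange(.65,.39,-.01):
        r=[]
        for y in np.arange(.13,-.33,-.01):
            k=ok&(abs(P[...,0]-x)<.005)&(abs(P[...,1]-y)<.005)
            r.append('%3d'%min(999,1000*P[...,2][k].max()) if k.sum()>0 else '  .')
        print('%.2f'%x,' '.join(r))
E
```

```text
[ 0.4444 -0.0056  0.0599] [-179.98   -0.28  -91.61] [ -2.3 -11.1   6.7] 71.25
s34 rows x .66..0.40 step 10mm, cols y .13..-.33 step 10mm (max z mm)
0.65   3   2   3   3   2   1   3   2   3   2   2   1   4   2   4   1   2   3   4   2   3   1   4   2   0   4   2   2   2   3   3   2   4   3   2   1   1   2   2   3   3   4   5   3   1   5
0.64   1   2   2   3   3   4   4   3   2   1   2   1   4   5   2   1   2   3   4   4   1   1   1   3   3   3   1   1   2   3   2   3   4   1   1   2   2   2   3   3   4   3   2   3   2   3
0.63   3   2   4   2   3   1   3   4   3   2   1   3   4   2   4   2   2   1   3   2   3   3   1   3   2   2   2   2   2   2   3   4   1   3   2   4   0   2   1   2   2   4   2   1   2   3
0.62   3   3   1   1   3   3   3   2   1   2   2   2   2   3   2   3   3   5   3   1   2   2   3   4   2   2   2   1   2   2   4   3   2   0   3   2   2   2   3   3   0   2   4   2   3   2
0.61   3   3   2   3   2   2   2   3   3   2   3   2   3   2   2   2   1   5   1   2   2   3   4   2   2   4   3   1   2   2   3   3   3   3   2   4   2   2   3   2   2   0   2   2   5   3
0.60   
[... 13229 characters left out ...]
5  88  88  96 111 131 138  46  47  47  47  47  46  47  46  44   .   .   .   .   .   .   .   0   0   0   0   0   0   .   .   .   .   .
0.42   .   .   .   .   0   0   0   0   0   .   .   .   .   .   .   .   .   .   .   .   .   .   .   .   .   .   .   .   .   .   .   0   0  -1   .   .   .   0   0   0   0   .   .   .   .   .
0.41   0  -1   0   0   0   0   0   0   0   .   .   .   .   .   .   .   .   .   .   .   .   .   .   .   .   .   .   .   .   .   .   .   0   0   0   0   0   0   0   0   0   0   .   .   .   .
0.40   0   0   0   0   0   0   0   0   0   0   .   .   0   .   .   0   .  -1   0   0   0   0   0   0   0   0   0   0   0   0   0   0   .   0   0   0   0   0   0   0   0   0   .   .   .   .
```

Request:
{"fn": "play_rows", "kwargs": {"motion": [[-1,[-0.002,0,0],[0,0,0]],[-1,[-0.002,0,0],[0,0,0]],[-1,[0,0,0],[0,0,0]]]}}

```text
time: 71.68
tool_pos: [0.4445, -0.0047, 0.0599]
ee_rot: [-3.142, -0.012, -1.597]
force: [-4.9, -25.7, 5.7]
finger_gap: 0.0204
```

Request:
{"fn": "play_rows", "kwargs": {"motion": [[-1,[-0.001,0,0],[0,0,0]],[-1,[0,0,0],[0,0,0]]]}}

```text
time: 71.92
tool_pos: [0.4446, 0.0015, 0.0599]
ee_rot: [-3.141, 0.002, -1.602]
force: [-2.0, 5.9, 8.1]
finger_gap: 0.0204
```

```bash
python3 chk.py w35; python3 -c "
from h import *
s=sensors.sense();print(s['joints'].round(3),s['tau'].round(1),s['ft_torque'].round(2))"
```

```text
[0.4446 0.0015 0.0599] [-1.7998e+02  1.0000e-01 -9.1780e+01] [-2.   5.9  8.1] 71.925
23 fence -7.5 -3.4 -0.0 foot -0.4 0.1
41 fence -7.2 -3.0 0.0 foot -0.2 31.5
59 fence -7.5 -3.7 -0.3 foot -0.3 31.5
77 fence -7.5 -3.6 -0.2 foot -0.5 0.0
95 fence -7.6 -3.8 -0.5 foot -0.7 31.3
113 fence -7.7 -3.8 -0.6 foot -0.8 31.2
131 fence -7.8 -4.1 -0.8 foot -1.0 30.3
149 fence -8.2 -4.2 -0.7 foot -0.9 -0.3
fence slope deg -0.38
travel 145.6 [-2.   5.9  8.1]
[-0.118 -0.166  2.242  0.004  1.065  1.482] [ -2.9 -21.2 -29.5  -1.1  -0.6   0. ] [ 0.67  0.27 -0.01]
```

It was the detent's hump: the carrier popped over, the detent now pulls it in, and the cells are unmoved. Follow it in.

Request:
{"fn": "play_rows", "kwargs": {"motion": [[-1,[-0.002,0,0],[0,0,0]],[-1,[-0.001,0,0],[0,0,0]],[-1,[0,0,0],[0,0,0]]]}}

```text
time: 72.35
tool_pos: [0.4448, 0.0053, 0.0599]
ee_rot: [-3.141, 0.002, -1.6]
force: [-2.8, 1.2, 7.5]
finger_gap: 0.0208
```

Request:
{"fn": "play_rows", "kwargs": {"motion": [[-1,[-0.001,0,0],[0,0,0]],[-1,[0,0,0],[0,0,0]]]}}

```text
time: 72.6
tool_pos: [0.4448, 0.0057, 0.0599]
ee_rot: [-3.141, 0.0, -1.6]
force: [-1.7, -1.6, 7.4]
finger_gap: 0.0205
```

```bash
python3 chk.py w36
```

```text
[0.4448 0.0057 0.0599] [-1.7997e+02  2.0000e-02 -9.1660e+01] [-1.7 -1.6  7.4] 72.6
23 fence -7.3 -3.3 -0.0 foot -0.3 0.3
41 fence -7.1 -3.3 -0.0 foot -0.3 31.2
59 fence -7.2 -3.5 -0.2 foot -0.2 31.4
77 fence -7.4 -3.5 -0.1 foot -0.4 0.0
95 fence -7.5 -3.8 -0.6 foot -0.6 31.3
113 fence -7.7 -3.9 -0.6 foot -0.7 31.2
131 fence -7.9 -3.8 -0.7 foot -0.9 30.1
149 fence -8.3 -4.3 -0.6 foot -0.9 -0.3
fence slope deg -0.35
travel 149.8 [-1.7 -1.6  7.4]
```

Travel is 149.8 mm and the net force is about zero. Release and withdraw.

Request:
{"fn": "play_rows", "kwargs": {"motion": [[0,[0,0,0],[0,0,0]],[0.5,[0,0,0],[0,0,0]],[0.5,[0,0,0],[0,0,0]],[0.5,[0,0,0],[0,0,0]],[0.5,[0,0,-0.02],[0,0,0]],[0.5,[0,0,-0.04],[0,0,0]],[0.5,[0,0,-0.05],[0,0,0]],[0.5,[0,0,-0.05],[0,0,0]],[0.5,[0,0,0],[0,0,0]],[0.5,[0,0,0],[0,0,0]]]}}

```text
time: 73.9
tool_pos: [0.4441, 0.0055, 0.2186]
ee_rot: [3.141, 0.0, -1.6]
force: [-0.1, -0.7, -0.8]
finger_gap: 0.0638
```

```bash
python3 look.py wrist w37; python3 fl.py w37 454.75 -115.8 70.2|awk 'NR%3==0'; python3 m1.py w37|egrep 'redhigh|fence69|plate |grip'; python3 look.py top t37; python3 m1.py t37|egrep 'grip|fence69|cell'; python3 look.py scene s37; python3 m1.py s37|egrep 'grip|plate |redhigh'
```

```text
[0.4441 0.0055 0.2186] [ 1.7997e+02  1.0000e-02 -9.1670e+01] [-0.1 -0.7 -0.8] 73.9
23 fence -6.2 -3.0 0.1 foot nan nan
41 fence -6.5 -3.2 -0.2 foot 0.8 31.4
59 fence -6.4 -3.3 -0.1 foot 3.5 30.9
77 fence -6.6 -3.2 0.3 foot nan nan
95 fence -6.8 -3.3 0.0 foot 0.3 30.8
113 fence -6.7 -3.3 0.3 foot 3.0 30.9
131 fence -7.0 -3.7 -0.6 foot -0.6 28.6
149 fence -7.1 -3.6 -0.3 foot nan nan
fence slope deg -0.14
plate 4013 c 510.3 159.1 size 178.6 146.5 ang 88.3 z med 45.5
plate 15194 c 502.4 -45.0 size 177.4 145.3 ang 88.5 z med 45.8
plate 9688 c 520.9 168.8 size 159.3 122.6 ang 88.5 z med 45.7
fence69 1302 pt 478.2 -38.5 ang 69.51 across -4.4..6.7 along -88.9..78.1 z 67.7
fence69 743 pt 481.6 153.8 ang 69.12 across -3.8..4.7 along -61.3..89.9 z 67.5
fence69 157 pt 451.6 88.5 ang -28.75 across -6.0..6.5 along -7.7..6.3 z 71.4
grip 491 pt 452.4 341.7 ang -1.89 across -9.0..10.9 along -36.5..35.4 z 47.0
grip 95 pt 245.5 -366.9 ang -11.94 across -4.5..1.8 along -33.1..30.6 z 50.0
griprect 1063 c 452.4 342.8 size 23.6 73.6 ang 88.1 z med 43.6
griprect 128 c 245.3 -362.1 size 19.7 66.0 ang 71.5 z 
[... 331 characters left out ...]
ss -3.8..3.5 along -28.9..30.4 z 68.8
grip 176 pt 450.6 341.3 ang -0.45 across -9.6..10.6 along -35.7..35.6 z 48.8
griprect 222 c 450.9 342.3 size 23.5 73.5 ang 89.4 z med 48.1
[0.4434 0.0056 0.2172] [ 1.7981e+02  2.0000e-02 -9.1670e+01] [ 0.1  0.1 -0.1] 74.0
plate 1662 c 502.0 -41.2 size 172.2 145.6 ang 88.6 z med 47.6
plate 2776 c 508.3 166.1 size 167.6 149.5 ang 89.2 z med 47.6
grip 276 pt 452.7 345.0 ang -1.20 across -10.7..9.4 along -36.8..35.0 z 49.3
griprect 390 c 451.9 344.0 size 22.5 74.8 ang 88.0 z med 48.6
redhigh 89 c 444.1 7.7 size 23.6 19.7 ang 58.3 z med 84.9
redhigh 36 c 226.8 270.6 size 26.1 18.1 ang 80.1 z med 58.5
redhigh 114 c 391.7 346.3 size 50.6 19.0 ang 2.6 z med 37.8
```

```bash
python3 - <<'E'
import numpy as np,cv2
for t in('top0','scene0','t12','t17','t37','s37'):
    D=np.load(t+'.npz');P,ok=D['P'],D['ok'];k=ok&(abs(P[...,2]-.0715)<.006)&(np.hypot(P[...,0],P[...,1])<1.05)&(P[...,0]>-.4)
    n,l,st,_=cv2.connectedComponentsWithStats(k.astype(np.uint8),connectivity=8);o=[]
    for i in range(1,n):
        q=P[l==i]
        if len(q)<12: continue
        c,(w,h),a=cv2.minAreaRect((q[:,:2]*1000).astype(np.float32))
        if 30<max(w,h)<48 and min(w,h)<16: o.append((round(c[0]),round(c[1]),round(w),round(h)))
    print(t,o)
E
```

```text
top0 [(380, -232, 38, 10), (368, 209, 39, 9)]
scene0 [(382, -230, 39, 10), (367, 211, 43, 10)]
t12 [(368, 209, 39, 10)]
t17 [(534, -486, 33, 6), (380, -232, 39, 9), (368, 209, 39, 10)]
t37 []
s37 []
```

Only two cells exist, both of them placed. Handing in.

```bash
python3 -c "
from rig import robot; print(robot.hand_in())"
```

```text
the job is handed in; nothing more can be done
None
```

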